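# Unlock the length gauge and open it to its end stop

### The job

Open up the stock-length gauge for the next batch: with a fingertip, roll the knurled rim of the black locking wheel anticlockwise (seen from above) by two full turns, no more and no less, so that its red stripe comes back to the index line for the second time. Then push the yellow carriage with a finger, away from the anvil, until it is fully home against its end stop. Grasp nothing, lift nothing, and leave everything else on the bench, the brass cylinder on the anvil included, where it stands.

Things in the scene. Friction and masses are not known exactly. Their poses are not given: they have to be found in the camera images.
- gauge: Stock-length gauge fixed to the bench: aluminium plate 150 mm (its x) by 455 mm (its y, from -340 to +115 mm), 15 mm thick. Origin: on the bench straight below the wheel's axis; z up; +y is the way the carriage must be pushed. At y = 0 a grey bridge, 126 x 70 mm, top at z = 46 mm, carries the wheel; two black bumpers on it (end stop) reach to y = -62 mm
- anvil (a point): Top centre of the steel anvil at the gauge's -y end: block 100 (x) by 40 (y) mm, top 35 mm above the bench, y = -335 to -295 mm in the gauge's frame. A loose brass cylinder stands on it. The open bay between anvil and carriage is at least 63 mm long at the start
- wheel_axis (a point): Centre of the black knurled locking wheel, on its vertical axis at mid-height of the rim, 64.5 mm above the bench. 96 mm diameter over its 16 rounded ribs, 86 mm between them; z = 52 to 77 mm, does not rise. Resists with about 0.08 N m, stays where left. Within 85 mm of the axis nothing else of the gauge is higher than 46 mm, save the carriage once it is pushed home
- wheel (a joint): Turn of the locking wheel in rad: 0 fully tight (as at the start), growing anticlockwise seen from above as it loosens; one full turn is 6.283, two are 12.566; it could go on to 22. It clamps the carriage until late in the second turn
- wheel_mark (a point): Red radial stripe on top of the wheel (this point is 36 mm from the axis, on the top face). At 0 and after every full turn it points to the red index line on the bridge and plate, on the -x side of the gauge
- push_face (a point): Middle of the carriage's push face (black patch), 40 mm above the bench; it looks along the gauge's -y, to the anvil. The carriage is a yellow block 96 (x) by 90 (y) mm, z = 17 to 59 mm, with a steel slide plate that runs under the bridge. Pushed here along the gauge's +y it slides with about 2 N once the wheel is loose; clamped, it hardly gives way
- carriage (a joint): Travel of the carriage in m along the gauge's +y: at the start 0 to 0.030, at the end stop 0.080 (its front then meets the bumpers and its push face lies at y = -152 mm in the gauge's frame)
- slug: brass sample cylinder, 24 mm diameter, 22 mm tall, standing loose on the anvil of the gauge. Bystander. Origin: centre of its underside.
- bolt_box: small cardboard box, 55 x 80 x 32 mm, loose, beyond the gauge. Bystander. Origin: centre of its underside.
- tape_roll: amber roll of tape lying flat, 76 mm diameter, 24 mm tall, loose, beyond the gauge. Bystander. Origin: centre of its underside.
- bin_red: red open-fronted parts bin, 160 x 100 x 75 mm, loose, left of the gauge. Bystander. Origin: centre of its underside.
- bin_green: green open-fronted parts bin, 160 x 100 x 75 mm, loose, right of the gauge. Bystander. Origin: centre of its underside.
- jar: jar with a cap, 60 mm diameter, 90 mm tall, loose, to the left. Bystander. Origin: centre of its underside.
- driver: screwdriver lying flat, loose, to the right. Bystander. Origin: on its underside.

How it is judged:
By the outcome, as a careful person would: the job done as asked, in the order asked, and still so for the second after the job is handed in, with the robot touching nothing.
It also fails if it takes over 72 s, if anything falls off the work surface, if the arm or the gripper's body presses on something with over 40 N, if the wrist force passes 120 N, or if a joint passes its speed limit or range.

### The arm

A 6-joint arm with a two-finger parallel gripper is mounted at the origin on the work surface. World frame = base frame: x ahead of the robot, y to its left, z up, the work surface at z = 0. Lengths are in m, angles in rad, forces in N, time in s.
With the tool pointing down it reaches from about 0.275 to 1 m from the base axis. Payload 8.4 kg.
Tool frame: the origin (TCP) lies on the mounting face of the last link; the fingertips stand 173 mm ahead of it and the grasp point (between the pads) lies 155 mm ahead of it; z points along the fingers, x is the direction in which the jaws open and shut, and the axes are right-handed (so a half turn about z gives the same grasp; the last joint's range is limited). The gripper opens to 85 mm and grips with 20 to 120 N. Pads are 22 mm wide; open, the fingers measure 114 mm over their backs; the gripper's body (76 mm by 85 mm) begins 54 mm behind the grasp point. The pads swing forward as they close: fully open they stand 13 mm farther back than shut.
Start: joints at [-0.002, 0.353, 1.633, -0, 1.155, -0.002], TCP at [0.625, -0, 0.405] pointing down, gripper open.
Joint ranges: [-2.63, 2.63], [-0.92, 2.1], [0.06, 2.66], [-1.3, 4.44], [0, 2.69], [-3.02, 3.02]. Speed limits (rad/s): [2.22, 2.22, 2.79, 3.14, 3.14, 3.14].

### API

Orientations are given as a rotation vector (axis times angle).
In Python, from cell import bot, vision gives the robot as it stands.
- The arm moves only by the tool play_rows, never from a script. Its argument "increments" is a list of rows, each a list of 3 entries, a list of its own where there are three numbers: the turn, a rotation vector about the tool's x, y, z in rad, then the shift along the tool's x, y, z in mm, then the opening in per cent of the stroke, from 0 (shut) to 100 (fully open). A call has 1 to 8 rows; each row is the pose to reach, as a shift and turn from the pose commanded when the call began, along the tool's axes at that moment; what a row does not reach only later rows make up. A row lasts 1/12 s, in which the tool goes at most 41.7 mm and 7.16 degrees, less where a joint would pass 70% of its speed; a pose out of reach is approached as far as the arm can. A call with a gripper value outside its range is refused whole. The fingers move at their own pace and stop on an object; "force" is the grip in N (left out, the last holds). Time passes only in rows, so rows that repeat a pose let the fingers close. It gives the time, the measured TCP pose, the force and the opening at its end, in the units of the state.
- bot.get_state(): the state, without advancing time (a new reading comes with each control period).
- vision.grab_frame(name): name is "scene" or "side" or "wrist"; returns (picture, depth): 480x640x3 uint8, red, green, blue; 480x640 float32, m along the optical axis (not along the pixel's ray), 0 where there is no reading.
- vision.camera_params(name): a dict with "fx", "fy", "cx", "cy" (pixels), "k1" (the pictures are not rectified: a ray, as slopes to the right and down, at radius r is drawn at 1 + k1 r^2 times it, then the intrinsics apply), "world_from_camera" (4x4, takes a point from camera to world coordinates). Camera axes: x right, y up, looking along -z (the intrinsics and any distortion apply to the point x, -y, -z); pixel columns grow to the right and rows downward; lengths in m; the calibration is good to about 2 mm. A picture is of the moment at which its call begins: read the wrist's pose just before it. camera_params takes no time and is no camera call; for the wrist camera it gives the pose at the moment of the call.
- bot.hand_in(): hands the job in, once; it reports no verdict.
The state is a dict: "time": time; "qpos": joint angles; "joint_velocities": joint speeds; "joint_torque": joint torques, N m; "position": TCP position; "orientation": TCP orientation; "ft_force": force on the tool from outside, world axes, zero at the start; "wrist_torque": the same for the moment, N m; "finger_gap": finger opening in m.
Only numpy, scipy, OpenCV 4.12 (cv2) and the standard library are available. Lean on these libraries where they do the work, as an engineer would, in place of code of your own. Each camera call takes 0.05 s, during which the arm holds its last target.

## Working session

There is one attempt and no reset: what is moved stays moved. The work goes in short steps, Python scripts to look and compute and a tool call to move; the robot and the scene stay as the last step left them, time stands still between calls to the robot, and variables do not carry over. Pictures are saved under pics/ and viewed, and the job is handed in when it is done.

Besides the shell and the picture viewer there is one more tool, called after "Call:" as a command line: name --argument value ..., lists and objects as JSON in quotes. play_rows: Moves the arm, as the interface text tells. Its arguments: {"type":"object","properties":{"increments":{"type":"array","items":{"type":"array"}},"force":{"type":"number"}},"required":["increments"]}

```bash
ls; mkdir -p pics; python3 - <<'E'
from cell import bot, vision
import cv2
print(bot.get_state())
for n in ["scene","side"]:
    p,d=vision.grab_frame(n); cv2.imwrite(f"pics/{n}0.png",p[:,:,::-1])
    import numpy as np; np.savez(f"pics/{n}0.npz",p=p,d=d)
    print(vision.camera_params(n))
p,d=vision.grab_frame("wrist"); cv2.imwrite("pics/wrist0.png",p[:,:,::-1]); print(vision.camera_params("wrist"))
np.savez("pics/wrist0.npz",p=p,d=d)
E
```

```text
pics
{'time': 0.0, 'qpos': array([-2.36121809e-03,  3.53660593e-01,  1.63416394e+00,  2.96222668e-05,
        1.15522825e+00, -2.36936533e-03]), 'joint_velocities': array([-1.20432355e-03, -4.53633055e-06, -3.64771524e-04,  9.94319309e-04,
       -6.82873853e-05, -4.42035792e-04]), 'joint_torque': array([-2.03471049e-03, -6.05236173e+01, -3.42063046e+01, -2.62302356e-04,
        9.48130677e-03,  3.61521288e-06]), 'position': array([6.24748758e-01, 2.94215868e-05, 4.03940987e-01]), 'orientation': array([-3.14156127e+00,  6.01819706e-06,  2.29344729e-03]), 'ft_force': array([-0.29150443, -0.78855006,  0.79620594]), 'wrist_torque': array([ 0.01859884,  0.03688717, -0.02033439]), 'finger_gap': 0.08549761436179501}
{'fx': 604.5712569645791, 'fy': 604.5712569645791, 'cx': 315.90756834636613, 'cy': 245.1224506536809, 'k1': -0.2005085095573946, 'world_from_camera': array([[ 0.47721374, -0.63737392,  0.60499713,  1.40783247],
       [ 0.8787394 ,  0.33891341, -0.33608745, -0.49310622],
       [ 0.00917173,  0.69202036,  0.72181971,  1.1021127 ],
       [ 0.        ,  0.        ,  0.        , 
[... 300 characters left out ...]
0739e-01,
        -6.32902169e-01],
       [-6.49061112e-04,  8.35481015e-01,  5.49518928e-01,
         6.36321475e-01],
       [ 0.00000000e+00,  0.00000000e+00,  0.00000000e+00,
         1.00000000e+00]])}
{'fx': 404.3113707296737, 'fy': 404.3113707296737, 'cx': 319.8051473478136, 'cy': 246.59233724123382, 'k1': -0.08139385257580711, 'world_from_camera': array([[ 9.99998816e-01, -1.35804878e-03,  7.23293496e-04,
         6.24924534e-01],
       [ 1.04532229e-03,  9.44573567e-01,  3.28298163e-01,
         8.41110813e-02],
       [-1.12904884e-03, -3.28297018e-01,  9.44573869e-01,
         3.74347116e-01],
       [ 0.00000000e+00,  0.00000000e+00,  0.00000000e+00,
         1.00000000e+00]])}
```

View pics/scene0.png

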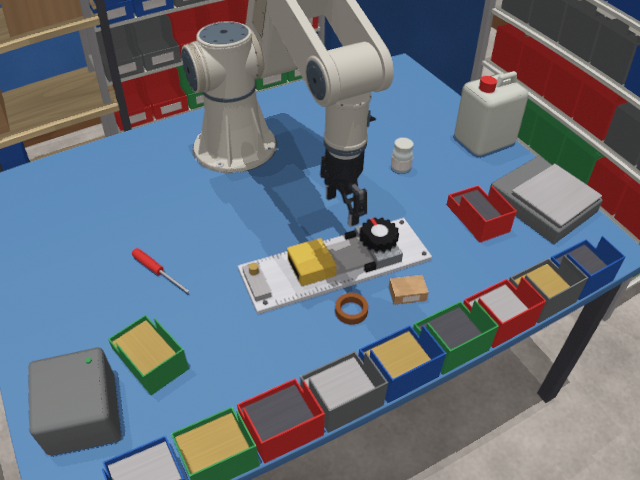

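View pics/side0.png

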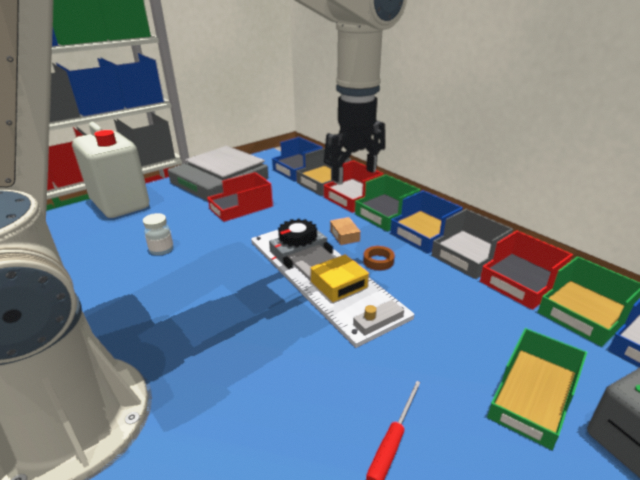

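View pics/wrist0.png

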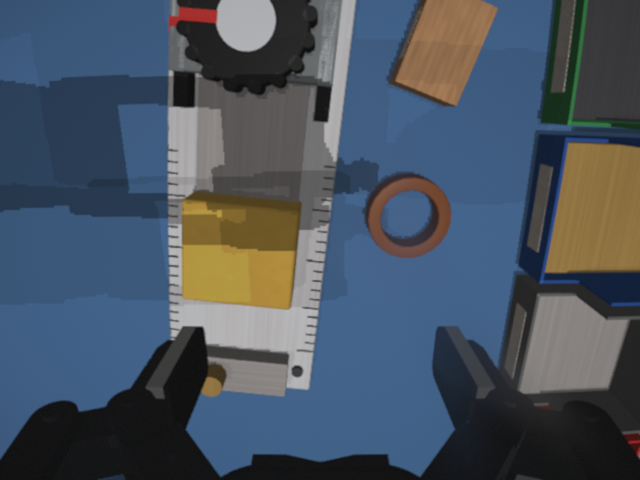

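```bash
cat > h.py <<'E'
import numpy as np, cv2
from cell import bot, vision
def cam(n):
    c=vision.camera_params(n); K=np.array([[c['fx'],0,c['cx']],[0,c['fy'],c['cy']],[0,0,1]]); D=np.array([c['k1'],0,0,0,0.])
    return K,D,c['world_from_camera']
def rays(c,uv):
    K,D,T=c
    # distortion forward model 1+k1 r^2 -> cv2 plumb bob
    s=cv2.undistortPointsIter(np.asarray(uv,float).reshape(-1,1,2),K,D,None,None,(3,100,1e-10)).reshape(-1,2)
    d=np.c_[s[:,0],-s[:,1],-np.ones(len(s))]
    return d@T[:3,:3].T, T[:3,3]
def onplane(c,uv,z):
    d,o=rays(c,uv); return o+d*((z-o[2])/d[:,2:3])
def cloud(c,depth):
    v,u=np.nonzero(depth>0); d,o=rays(c,np.c_[u,v]); return u,v,o+d*depth[v,u][:,None]
E
cat > m.py <<'E'
from h import *
import sys
for n in ["scene","side","wrist"]:
    f=np.load(f"pics/{n}0.npz"); c=cam(n); p,dd=f['p'],f['d']
    u,v,P=cloud(c,dd); col=p[v,u].astype(int)
    box=(P[:,0]>.4)&(P[:,0]<.85)&(P[:,1]>-.35)&(P[:,1]<.45)
    g=box&(P[:,2]>.010)&(P[:,2]<.020)&(np.ptp(col,1)<30)
    bench=box&(col[:,2]>col[:,0]+60)
    print(n,'bench z',np.median(P[bench,2]))
    pts=P[g][:,:2].astype(np.float32); m=np.zeros(p.shape[:2],np.uint8); m[v[g],u[g]]=255
    cv2.imwrite(f"pics/mask_{n}.png",m)
    k,lab,st,ce=cv2.connectedComponentsWithStats(cv2.morphologyEx(m,cv2.MORPH_CLOSE,np.ones((7,7))))
    b=1+np.argmax(st[1:,4]); s=lab[v,u]==b
    s&=g
    print(' rect',cv2.minAreaRect(P[s][:,:2].astype(np.float32)*1000),s.sum())
    w=box&(P[:,2]>.070)&(P[:,2]<.085)&(col.max(1)<70)
    if w.sum()>20:
        print(' wheel',w.sum(),np.array(cv2.minEnclosingCircle(P[w][:,:2].astype(np.float32)*1000),dtype=object), np.median(P[w,2]))
    y=box&(col[:,0]>120)&(col[:,1]>90)&(col[:,2]<70)&(P[:,2]>.05)&(P[:,2]<.065)
    if y.sum()>20: print(' carr',y.sum(),cv2.minAreaRect(P[y][:,:2].astype(np.float32)*1000),np.median(P[y,2]))
    h=box&(col.min(1)>120)&(np.ptp(col,1)<30)&(P[:,2]>.065)&(P[:,2]<.1)
    if h.sum()>5: print(' hub',h.sum(),cv2.minEnclosingCircle(P[h][:,:2].astype(np.float32)*1000),np.median(P[h,2]))
    r=box&(col[:,0]>150)&(col[:,1]<70)&(col[:,2]<70)
    for zlo,zhi in((.07,.09),(.04,.055),(.01,.02)):
        q=r&(P[:,2]>zlo)&(P[:,2]<zhi)
        if q.any(): print(' red',zlo,q.sum(),P[q].mean(0))
E
python3 m.py
```

```text
scene bench z -0.00047956435118390317
 rect ((566.4122314453125, 30.895492553710938), (455.79229736328125, 157.3815155029297), 83.59994506835938) 3557
 wheel 618 [(579.30859375, 141.6153564453125) 50.72596740722656] 0.07564938791324993
 carr 525 ((563.1900634765625, -82.25994110107422), (99.4659652709961, 189.3230438232422), 0.4813607335090637) 0.057373244324246064
 hub 169 ((587.427490234375, 153.76821899414062), 35.5339241027832) 0.07676289512358925
 red 0.07 74 [0.61426465 0.33919519 0.07518519]
 red 0.04 134 [ 0.82559036 -0.06191115  0.04292064]
side bench z -0.00013015123943749263
 rect ((561.2979736328125, 29.708602905273438), (457.42462158203125, 150.71307373046875), 83.83423614501953) 3139
 wheel 376 [(572.5966796875, 139.09255981445312) 46.905086517333984] 0.07590724680140881
 carr 1179 ((547.503662109375, -86.76234436035156), (192.6932830810547, 93.70488739013672), 84.32325744628906) 0.05817660130942559
 hub 136 ((565.4041137695312, 152.63331604003906), 33.74566650390625) 0.07730996297858989
 red 0.07 57 [0.59670613 0.31219094 0.07461323]
 red 0.04 142 [ 0.82751249 -0.18672358  0.04318831]
wrist bench z 0.0012127326981412334
 rect ((558.3461303710938, -10.5135498046875), (374.5697937011719, 150.03280639648438), 83.68516540527344) 18758
 wheel 6965 [(574.8324584960938, 139.9925537109375) 47.6414680480957] 0.07805572585632825
 carr 8241 ((551.3388671875, -85.02847290039062), (191.41893005371094, 94.00652313232422), 84.4716796875) 0.06013351166228764
 hub 2570 ((574.8380737304688, 140.82493591308594), 20.361181259155273) 0.07925635129639635
 red 0.07 424 [0.54295544 0.1447877  0.07920898]
 red 0.04 65 [0.51587347 0.14804524 0.0476179 ]
```

Call:
play_rows --increments '[[[0,0,0],[-20,-35,0],0],[[0,0,0],[-40,-70,0],0],[[0,0,0],[-55,-100,0],0],[[0,0,0],[-55,-100,0],0],[[0,0,0],[-55,-100,0],0],[[0,0,0],[-55,-100,0],0]]' --force 40

```text
time: 0.65
position: [0.5701, 0.1, 0.4047]
orientation: [3.141, 0.001, 0.0]
ft_force: [0.3, -0.2, -0.4]
finger_gap: 0.0123
```

```bash
cat > shot.py <<'E'
from h import *
import sys
n,t=sys.argv[1:3]
s=bot.get_state(); c=cam(n); p,d=vision.grab_frame(n)
cv2.imwrite(f"pics/{t}.png",p[:,:,::-1]); np.savez(f"pics/{t}.npz",p=p,d=d,K=c[0],D=c[1],T=c[2])
print(s['time'],s['position'],s['orientation'],s['ft_force'],s['finger_gap'],s['qpos'])
E
python3 shot.py wrist w1
```

```text
0.65 [0.57013051 0.10001824 0.40470716] [3.14125638e+00 1.36480490e-03 4.65289056e-04] [ 0.34056783 -0.1641551  -0.39103115] 0.012276924720913115 [ 1.71183422e-01  2.81651671e-01  1.73445430e+00 -4.22654800e-04
  1.12525186e+00  1.70496565e-01]
```

View pics/w1.png

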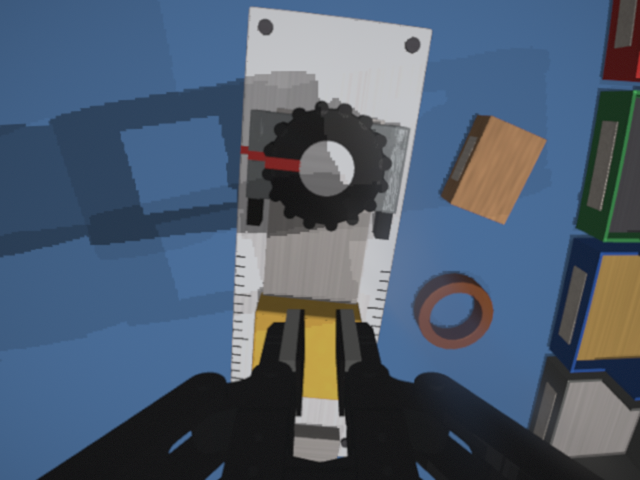

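```bash
cat > wh.py <<'E'
from h import *
import sys
t=sys.argv[1]
f=np.load(f"pics/{t}.npz"); p=f['p']; c=(f['K'],f['D'],f['T'])
hsv=cv2.cvtColor(p,cv2.COLOR_RGB2HSV)
u,v,P=cloud(c,f['d']); col=p[v,u].astype(int)
near=np.hypot(P[:,0]-.5745,P[:,1]-.140)<.06
hub=near&(P[:,2]>.07)&(np.ptp(col,1)<30)&(col.min(1)>80)
print('hub z',np.median(P[hub,2]))
m=np.zeros(p.shape[:2],np.uint8); m[v[hub],u[hub]]=255
cs,_=cv2.findContours(m,0,1); k=max(cs,key=cv2.contourArea)
e=cv2.fitEllipse(k); print('ellipse',e, 'axis from hub', onplane(c,[e[0]],.078), onplane(c,[e[0]],.080))
w=near&(P[:,2]>.068)&(P[:,2]<.088)&(col.max(1)<75)
print('wheel enc', cv2.minEnclosingCircle(onplane(c,np.c_[u[w],v[w]],.077)[:,:2].astype(np.float32)*1000), np.median(P[w,2]))
r=near&(P[:,2]>.06)&(col[:,0]>90)&(col[:,1]<.5*col[:,0])&(col[:,2]<.5*col[:,0])
R=onplane(c,np.c_[u[r],v[r]],.077)[:,:2]; print('stripe mean',R.mean(0),len(R))
ax=np.array([.5745,.1400]) if len(sys.argv)<4 else np.array([float(a) for a in sys.argv[2:4]])
d=R.mean(0)-ax; print('stripe angle deg',np.degrees(np.arctan2(d[1],d[0])))
r=near&(P[:,2]<.055)|(np.hypot(P[:,0]-.5745,P[:,1]-.140)<.09)&(P[:,2]<.055)
r&=(col[:,0]>90)&(col[:,1]<.5*col[:,0])&(col[:,2]<.5*col[:,0])
if r.any():
    d=P[r].mean(0)[:2]-ax; print('index angle',np.degrees(np.arctan2(d[1],d[0])),P[r].mean(0),r.sum())
# ribs: polar profile
ang=np.radians(np.arange(0,360,1.)); W=onplane(c,np.c_[u[w],v[w]],.077)[:,:2]-ax
a=np.degrees(np.arctan2(W[:,1],W[:,0]))%360; rr=np.hypot(*W.T)*1000
prof=[rr[np.abs((a-k+180)%360-180)<1.2].max() if (np.abs((a-k+180)%360-180)<1.2).any() else 0 for k in range(360)]
F=np.fft.fft(np.array(prof)-np.mean(prof)); print('rib phase: ribs at',(-np.degrees(np.angle(F[16]))/16)%22.5,'+k*22.5, amp',abs(F[16])/180)
F1=F[1]/180; print('offset (mm) x,y',F1.real,-F1.imag,'mean r',np.mean(prof))
E
python3 wh.py w1; python3 - <<'E'
import sys; sys.path.insert(0,'.')
from h import *
f=np.load("pics/w1.npz");p=f['p'];c=(f['K'],f['D'],f['T'])
cv2.imwrite("pics/w1c.png",cv2.resize(p[80:250,220:430,::-1],None,fx=3,fy=3,interpolation=cv2.INTER_CUBIC))
u,v,P=cloud(c,f['d']);col=p[v,u].astype(int)
g=(P[:,2]>.009)&(P[:,2]<.021)&(np.ptp(col,1)<30)&(np.abs(P[:,0]-.57)<.13)
m=np.zeros(p.shape[:2],np.uint8);m[v[g],u[g]]=255
print(cv2.minAreaRect(onplane(c,np.c_[u[g],v[g]],.015)[:,:2].astype(np.float32)*1000))
E
```

```text
hub z 0.07917927645858791
ellipse ((326.7340393066406, 167.66943359375), (54.238101959228516, 54.89887237548828), 59.902767181396484) axis from hub [[0.57538315 0.14184668 0.078     ]] [[0.57534813 0.14213147 0.08      ]]
wheel enc ((574.5855102539062, 140.88027954101562), 47.76628875732422) 0.07803474704854851
stripe mean [0.54252737 0.1446124 ] 373
stripe angle deg 171.7910977581231
index angle 172.57057006053333 [0.51602952 0.14762453 0.04060876] 194
rib phase: ribs at 4.366330632415634 +k*22.5, amp 4.209014890426462
offset (mm) x,y 2.2592734068703457 0.9850839880814546 mean r 43.926150355976695
((597.7875366210938, 26.036727905273438), (454.0557861328125, 220.2297821044922), 83.83732604980469)
```

View pics/w1c.png

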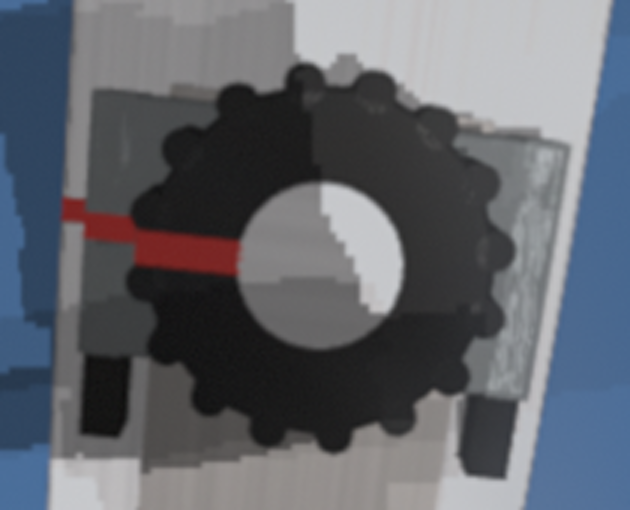

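Call:
play_rows --increments '[[[0,0,0.12],[1.5,-14,12],0],[[0,0,0.24],[3,-28,25],0],[[0,0,0.36],[4.5,-42,38],0],[[0,0,0.48],[6,-56,50],0],[[0,0,0.6],[7.5,-70,62],0],[[0,0,0.72],[9,-85,75],0],[[0,0,0.84],[10.5,-100,88],0],[[0,0,0.96],[12,-114,100],0]]'

```text
time: 1.37
position: [0.5828, 0.2136, 0.3037]
orientation: [2.781, -1.461, -0.0]
ft_force: [-0.1, 0.5, 0.1]
finger_gap: 0.0003
```

Call:
play_rows --increments '[[[0,0,0.12],[0,0,0],0],[[0,0,0.24],[0,0,0],0],[[0,0,0.36],[0,0,0],0],[[0,0,0.48],[0,0,0],0],[[0,0,0.6],[0,0,0],0],[[0,0,0.72],[0,0,0],0],[[0,0,0.84],[0,0,0],0],[[0,0,0.96],[0,0,0],0]]'

```text
time: 2.03
position: [0.5829, 0.2128, 0.3044]
orientation: [1.792, -2.58, 0.0]
ft_force: [0.2, 0.3, 0.4]
finger_gap: -0.0
```

Call:
play_rows --increments '[[[0,0,0.12],[0,0,10],0],[[0,0,0.24],[0,0,20],0],[[0,0,0.36],[0,0,30],0],[[0,0,0.48],[0,0,40],0],[[0,0,0.6],[0,0,55],0],[[0,0,0.7],[0,0,72],0],[[0,0,0.7],[0,0,72],0]]'

```text
time: 2.62
position: [0.5816, 0.2124, 0.2295]
orientation: [0.8, -3.033, 0.001]
ft_force: [0.2, -0.7, -0.8]
finger_gap: -0.0001
```

```bash
cat > go.py <<'E'
from h import *
from scipy.spatial.transform import Rotation as Rn
import sys
# go.py psi(deg) rc(mm) phi(deg) z(m): shift in tool axes from measured pose
def tgt(psi,rc,phi,z,A=(.5748,.1412),cn=(6,-11)):
    psi,phi=np.radians([psi,phi]); xt=np.array([np.cos(phi),np.sin(phi)]); yt=np.array([np.sin(phi),-np.cos(phi)])
    c=np.array(A)+rc/1000*np.array([np.cos(psi),np.sin(psi)])
    p=c-(cn[0]*xt+cn[1]*yt)/1000
    return np.r_[p,z],np.c_[np.r_[xt,0],np.r_[yt,0],[0,0,-1]]
if __name__=="__main__":
    s=bot.get_state(); R=Rn.from_rotvec(s['orientation']).as_matrix()
    p,Rt=tgt(*map(float,sys.argv[1:5]))
    print('t',s['time'],'pos',s['position'].round(4),'phi',np.degrees(np.arctan2(R[1,0],R[0,0])),'tilt z',R[:,2].round(4),'F',s['ft_force'].round(2),'gap',s['finger_gap'],'q6',s['qpos'][5])
    print('target',p.round(4),'shift mm',(R.T@(p-s['position'])*1000).round(1),'turn',Rn.from_matrix(R.T@Rt).as_rotvec().round(4))
    if len(sys.argv)>5: # orbit pattern, rad/row
        st=float(sys.argv[5])
        psi,rc,phi,z=map(float,sys.argv[1:5])
        for k in range(1,9):
            q,_=tgt(psi+np.degrees(st*k),rc,phi+np.degrees(st*k),z); print(k,(Rt.T@(q-p)*1000).round(1),round(-st*k,3))
E
python3 go.py 83.1 60 -150 .233 .12
```

```text
t 2.6167 pos [0.5816 0.2124 0.2295] phi -150.45932268533744 tilt z [-0.0043 -0.0017 -1.    ] F [ 0.22 -0.66 -0.79] gap -5.4498542806898854e-05 q6 2.974039213293788
target [0.5817 0.2133 0.233 ] shift mm [-0.5  0.7 -3.5] turn [ 0.0006 -0.0046 -0.008 ]
1 [7.4 4.6 0. ] -0.12
2 [15.2  8.3  0. ] -0.24
3 [23.5 11.   0. ] -0.36
4 [32.  12.7  0. ] -0.48
5 [40.6 13.4  0. ] -0.6
6 [49.3 13.1  0. ] -0.72
7 [57.9 11.7  0. ] -0.84
8 [66.2  9.3  0. ] -0.96
```

```bash
python3 shot.py wrist w2; python3 go.py 83.1 45 -150 .233 .12
```

```text
2.6167 [0.58156396 0.21244238 0.22954136] [ 7.99766681e-01 -3.03336121e+00  9.30511415e-04] [ 0.22275957 -0.6573221  -0.78740238] -5.4498542806898854e-05 [ 3.47861580e-01  5.51065161e-01  1.76794690e+00 -2.44177662e-04
  8.27185968e-01  2.97403921e+00]
t 2.6667 pos [0.582  0.2127 0.231 ] phi -150.09658403803328 tilt z [-0.0032 -0.0013 -1.    ] F [ 0.11 -0.42  0.27] gap 0.0004817799225311449 q6 2.9679108135699352
target [0.5799 0.1984 0.233 ] shift mm [  8.9 -11.4  -2. ] turn [ 0.0005 -0.0034 -0.0017]
1 [5.9 3.6 0. ] -0.12
2 [12.1  6.5  0. ] -0.24
3 [18.7  8.6  0. ] -0.36
4 [25.4  9.9  0. ] -0.48
5 [32.3 10.4  0. ] -0.6
6 [39.2 10.1  0. ] -0.72
7 [46.  9.  0.] -0.84
8 [52.6  7.   0. ] -0.96
```

View pics/w2.png

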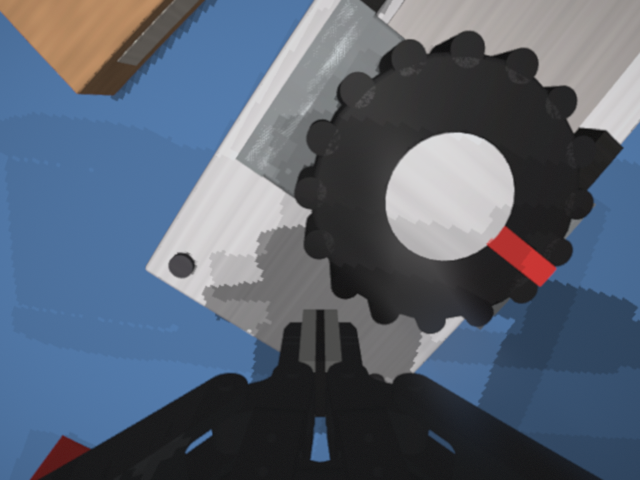

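Call:
play_rows --increments '[[[0,0,0],[2.2,-2.8,0],0],[[0,0,0],[4.5,-5.7,0],0],[[0,0,0],[6.7,-8.5,0],0],[[0,0,0],[8.9,-11.4,0],0],[[0,0,0],[8.9,-11.4,0],0]]'

```text
time: 3.08
position: [0.5804, 0.2003, 0.2338]
orientation: [-0.808, 3.033, 0.004]
ft_force: [0.6, 9.8, -1.7]
finger_gap: -0.0002
```

```bash
python3 shot.py wrist w3; python3 go.py 83.1 45 -150 .233
```

```text
3.0833 [0.58044524 0.20029629 0.23384602] [-0.80814671  3.03250087  0.00418558] [ 0.561275    9.77071387 -1.6653257 ] -0.0002405745398721657 [0.32916426 0.53718961 1.78112704 0.00333462 0.81985098 2.9476013 ]
t 3.1333 pos [0.5805 0.2004 0.2338] phi -150.13812539040563 tilt z [ 0.0025  0.0031 -1.    ] F [-1.15  8.81 -1.08] gap -8.992062513466512e-05 q6 2.947859389113318
target [0.5799 0.1984 0.233 ] shift mm [ 1.5 -1.5  0.8] turn [ 0.0014  0.0037 -0.0024]
```

View pics/w3.png

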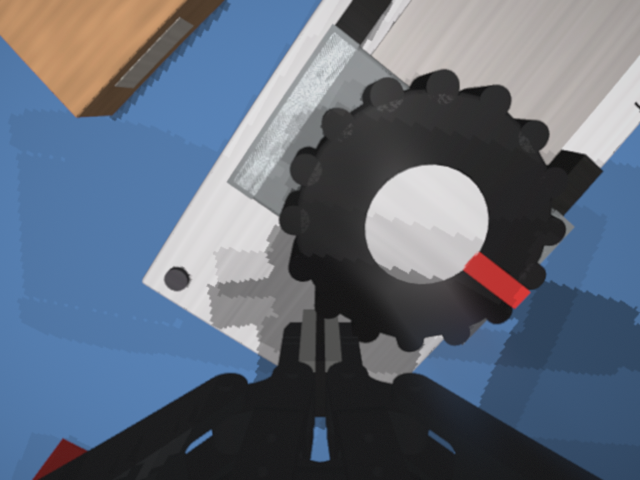

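```bash
python3 go.py 83.1 46 -150 .233 .12
```

```text
t 3.1333 pos [0.5805 0.2004 0.2338] phi -150.13812539040563 tilt z [ 0.0025  0.0031 -1.    ] F [-1.15  8.81 -1.08] gap -8.992062513466512e-05 q6 2.947859389113318
target [0.58   0.1994 0.233 ] shift mm [ 0.9 -0.7  0.8] turn [ 0.0014  0.0037 -0.0024]
1 [6.  3.7 0. ] -0.12
2 [12.3  6.6  0. ] -0.24
3 [19.   8.8  0. ] -0.36
4 [25.9 10.1  0. ] -0.48
5 [32.9 10.6  0. ] -0.6
6 [39.9 10.3  0. ] -0.72
7 [46.8  9.1  0. ] -0.84
8 [53.5  7.2  0. ] -0.96
```

Back off 1 mm and then orbit half a call, to see that the wheel follows.

Call:
play_rows --increments '[[[0,0,0],[-0.6,0.8,0],0],[[0,0,-0.06],[2.3,2.8,0],0],[[0,0,-0.12],[5.4,4.5,0],0],[[0,0,-0.18],[8.5,6.1,0],0],[[0,0,-0.24],[11.7,7.4,0],0],[[0,0,-0.36],[18.4,9.6,0],0],[[0,0,-0.48],[25.3,10.9,0],0],[[0,0,-0.48],[25.3,10.9,0],0]]'

```text
time: 3.8
position: [0.5516, 0.1966, 0.2334]
orientation: [-1.52, 2.749, 0.002]
ft_force: [-2.0, 4.8, 0.4]
finger_gap: -0.0002
```

```bash
python3 shot.py wrist w4; python3 go.py 110.6 46 -122.5 .233;python3 wh.py w4 .5748 .1412
```

```text
3.8 [0.55163775 0.19662734 0.23344402] [-1.51957454e+00  2.74907318e+00  1.59183764e-03] [-2.02624444  4.78595478  0.41825437] -0.00019012240012967075 [3.39529229e-01 5.04394793e-01 1.84443625e+00 1.51776299e-03
 7.92443702e-01 2.47013869e+00]
t 3.85 pos [0.552  0.1967 0.2335] phi -122.46381029458017 tilt z [-0.      0.0011 -1.    ] F [-3.34  5.24  1.27] gap -0.0001123937023001144 q6 2.4757940285846396
target [0.5526 0.1952 0.233 ] shift mm [ 0.9 -1.3  0.5] turn [0.0006 0.0009 0.0006]
hub z 0.07918268486567327
ellipse ((425.1361999511719, 221.79080200195312), (116.69971466064453, 127.2117691040039), 53.514041900634766) axis from hub [[0.57556734 0.14096368 0.078     ]] [[0.57632918 0.14112646 0.08      ]]
wheel enc ((571.4486694335938, 148.1807098388672), 55.56035614013672) 0.07800613701562562
stripe mean [0.54403948 0.12857235] 1593
stripe angle deg -157.6811152404903
rib phase: ribs at 11.558609217393684 +k*22.5, amp 4.539470663265824
offset (mm) x,y 1.4059606375635103 2.418053798161173 mean r 45.624858976597764
```

View pics/w4.png

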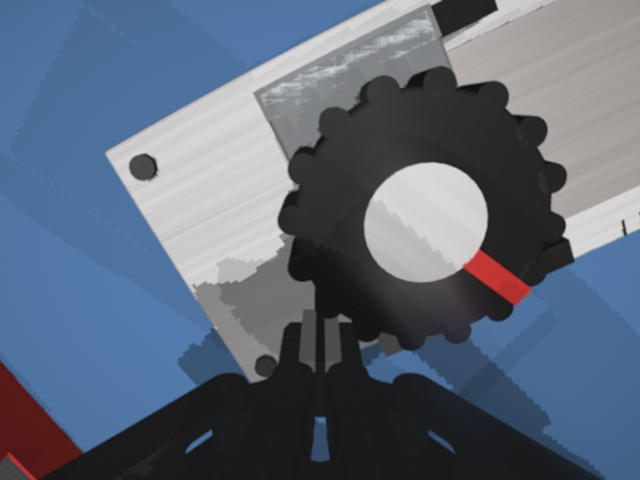

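Call:
play_rows --increments '[[[0,0,-0.12],[6.0,3.7,0],0],[[0,0,-0.24],[12.3,6.6,0],0],[[0,0,-0.36],[19.0,8.8,0],0],[[0,0,-0.48],[25.9,10.1,0],0],[[0,0,-0.6],[32.9,10.6,0],0],[[0,0,-0.72],[39.9,10.3,0],0],[[0,0,-0.84],[46.8,9.1,0],0],[[0,0,-0.96],[53.5,7.2,0],0]]'

```text
time: 4.52
position: [0.5168, 0.1551, 0.2332]
orientation: [2.616, -1.739, -0.002]
ft_force: [-4.1, 2.6, 3.0]
finger_gap: 0.0002
```

```bash
python3 shot.py wrist w5; python3 go.py 165.6 46 -67.5 .233;python3 wh.py w5 .5748 .1412 | grep stripe
```

```text
4.5167 [0.5167737  0.15506411 0.23323958] [ 2.61603472e+00 -1.73886375e+00 -1.89923049e-03] [-4.07327682  2.60694675  3.01631687] 0.00018462771435367596 [2.88516291e-01 4.50558305e-01 1.94552519e+00 1.01897783e-03
 7.46567362e-01 1.46103992e+00]
t 4.5667 pos [0.5165 0.1541 0.2331] phi -66.69729956962917 tilt z [-1.6e-03 -3.0e-04 -1.0e+00] F [-3.57  0.64  2.22] gap -0.0001053099211836007 q6 1.4510607764260202
target [0.5178 0.154  0.233 ] shift mm [ 0.6 -1.1  0.1] turn [0.0016 0.0003 0.014 ]
stripe mean [0.56724314 0.10878306] 1599
stripe angle deg -103.12212582086669
```

Call:
play_rows --increments '[[[0,0,-0.12],[6.0,3.7,0],0],[[0,0,-0.24],[12.3,6.6,0],0],[[0,0,-0.36],[19.0,8.8,0],0],[[0,0,-0.48],[25.9,10.1,0],0],[[0,0,-0.6],[32.9,10.6,0],0],[[0,0,-0.72],[39.9,10.3,0],0],[[0,0,-0.84],[46.8,9.1,0],0],[[0,0,-0.96],[53.5,7.2,0],0]]'

```text
time: 5.23
position: [0.5307, 0.1023, 0.233]
orientation: [3.122, -0.339, -0.003]
ft_force: [-4.6, -2.8, 3.6]
finger_gap: -0.0001
```

Call:
play_rows --increments '[[[0,0,-0.12],[6.0,3.7,0],0],[[0,0,-0.24],[12.3,6.6,0],0],[[0,0,-0.36],[19.0,8.8,0],0],[[0,0,-0.48],[25.9,10.1,0],0],[[0,0,-0.6],[32.9,10.6,0],0],[[0,0,-0.72],[39.9,10.3,0],0],[[0,0,-0.84],[46.8,9.1,0],0],[[0,0,-0.96],[53.5,7.2,0],0]]'

```text
time: 5.9
position: [0.5825, 0.0832, 0.2333]
orientation: [2.925, 1.141, -0.0]
ft_force: [-0.8, -6.3, 1.9]
finger_gap: -0.0
```

```bash
python3 shot.py wrist w6; python3 go.py 275.6 46 42.5 .233;python3 wh.py w6 .5748 .1412 | grep stripe
```

```text
5.9 [0.58252977 0.083249   0.23329961] [ 2.92545179e+00  1.14059396e+00 -3.57951017e-05] [-0.83928827 -6.26017357  1.88765722] -4.734169402256527e-05 [ 0.1398635   0.50795338  1.83819553 -0.00226035  0.79508739 -0.60206903]
t 5.95 pos [0.5839 0.0835 0.2335] phi 43.14530975953666 tilt z [ 0.0025 -0.0012 -1.    ] F [ 1.52 -4.86 -0.7 ] gap -0.00023923986531684287 q6 -0.6116426440768545
target [0.5823 0.0833 0.233 ] shift mm [-1.3 -0.9  0.5] turn [ 0.0025 -0.001   0.0113]
stripe mean [0.60832404 0.14537241] 1613
stripe angle deg 7.09456868527606
```

View pics/w6.png

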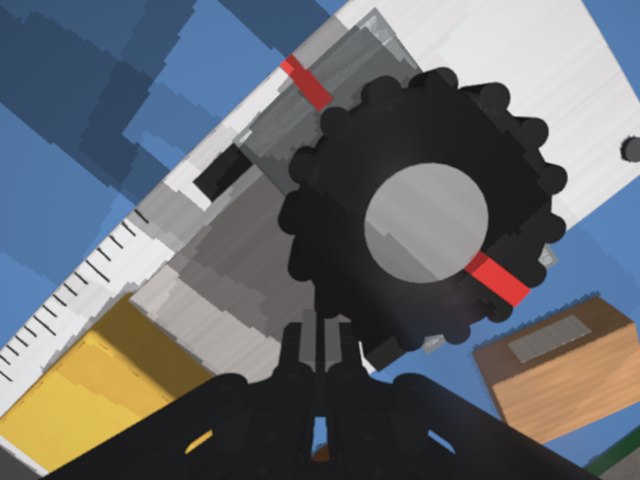

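Call:
play_rows --increments '[[[0,0,-0.12],[6.0,3.7,0],0],[[0,0,-0.24],[12.3,6.6,0],0],[[0,0,-0.36],[19.0,8.8,0],0],[[0,0,-0.48],[25.9,10.1,0],0],[[0,0,-0.6],[32.9,10.6,0],0],[[0,0,-0.72],[39.9,10.3,0],0],[[0,0,-0.84],[46.8,9.1,0],0],[[0,0,-0.96],[53.5,7.2,0],0]]'

```text
time: 6.62
position: [0.6276, 0.1148, 0.2335]
orientation: [2.068, 2.362, 0.002]
ft_force: [2.8, -2.1, -0.2]
finger_gap: 0.0
```

Call:
play_rows --increments '[[[0,0,-0.12],[6.0,3.7,0],0],[[0,0,-0.24],[12.3,6.6,0],0],[[0,0,-0.36],[19.0,8.8,0],0],[[0,0,-0.48],[25.9,10.1,0],0],[[0,0,-0.6],[32.9,10.6,0],0],[[0,0,-0.72],[39.9,10.3,0],0],[[0,0,-0.84],[46.8,9.1,0],0],[[0,0,-0.96],[53.5,7.2,0],0]]'

```text
time: 7.28
position: [0.6278, 0.1694, 0.2337]
orientation: [0.743, 3.049, 0.002]
ft_force: [3.2, -0.8, -0.8]
finger_gap: -0.0001
```

Call:
play_rows --increments '[[[0,0,-0.12],[6.0,3.7,0],0],[[0,0,-0.24],[12.3,6.6,0],0],[[0,0,-0.36],[19.0,8.8,0],0],[[0,0,-0.36],[19.0,8.8,0],0]]'

```text
time: 7.62
position: [0.6142, 0.1866, 0.2335]
orientation: [0.185, 3.134, 0.002]
ft_force: [2.2, 2.7, -0.2]
finger_gap: 0.0004
```

```bash
python3 shot.py wrist w7; python3 go.py 46.2 46 173.1 .233;python3 wh.py w7 .5748 .1412 | egrep "stripe|rib"
```

```text
7.6167 [0.61419303 0.18662727 0.23353573] [1.84879952e-01 3.13373640e+00 1.79901025e-03] [ 2.15570469  2.73573384 -0.22898648] 0.0003646563331814787 [ 2.92590216e-01  5.71645181e-01  1.71624131e+00  3.28929972e-04
  8.51051883e-01 -2.73136225e+00]
t 7.6667 pos [0.6144 0.1863 0.2335] phi 172.8477422745572 tilt z [ 0.0022  0.001  -1.    ] F [ 1.11  4.61 -0.94] gap -0.0005884284516254244 q6 -2.7249376597855313
target [0.6139 0.1846 0.233 ] shift mm [ 0.2 -1.8  0.5] turn [ 0.0012  0.0021 -0.0044]
stripe mean [0.5501669 0.163743 ] 1621
stripe angle deg 137.5367844241238
rib phase: ribs at 14.259094754092816 +k*22.5, amp 4.673538447891441
```

View pics/w7.png

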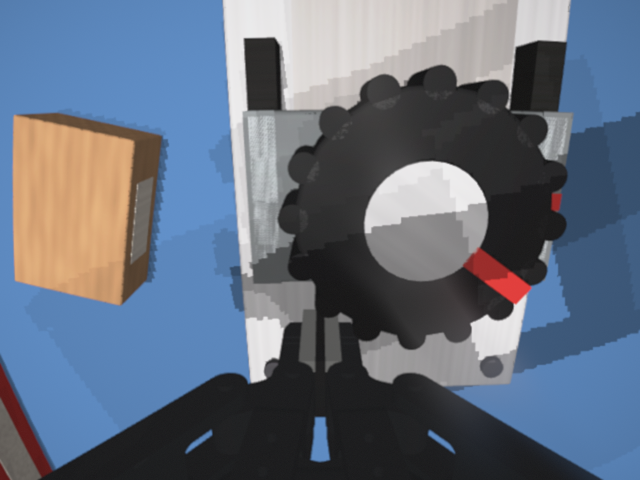

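Call:
play_rows --increments '[[[0,0,0],[-3,4,0],0],[[0,0,0],[-7,9.5,-8],0],[[0,0,0.12],[-7,9.5,-24],0],[[0,0,0.24],[-7,9.5,-40],0],[[0,0,0.36],[-7,9.5,-40],0],[[0,0,0.48],[-7,9.5,-40],0],[[0,0,0.6],[-7,9.5,-40],0],[[0,0,0.72],[-7,9.5,-40],0]]'

```text
time: 8.33
position: [0.6226, 0.1943, 0.2734]
orientation: [1.296, 2.861, 0.0]
ft_force: [0.8, -0.5, -1.1]
finger_gap: -0.0003
```

Call:
play_rows --increments '[[[0,0,0.124],[0,0,0],0],[[0,0,0.248],[0,0,0],0],[[0,0,0.372],[0,0,0],0],[[0,0,0.496],[0,0,0],0],[[0,0,0.62],[0,0,0],0],[[0,0,0.744],[0,0,0],0],[[0,0,0.868],[0,0,0],0],[[0,0,0.992],[0,0,0],0]]'

```text
time: 9.0
position: [0.6226, 0.1943, 0.2732]
orientation: [2.502, 1.899, -0.0]
ft_force: [0.0, 0.8, -0.3]
finger_gap: -0.0001
```

Call:
play_rows --increments '[[[0,0,0.124],[0,0,0],0],[[0,0,0.248],[0,0,0],0],[[0,0,0.372],[0,0,0],0],[[0,0,0.496],[0,0,0],0],[[0,0,0.62],[0,0,0],0],[[0,0,0.744],[0,0,0],0],[[0,0,0.868],[0,0,0],0],[[0,0,0.992],[0,0,0],0]]'

```text
time: 9.67
position: [0.6226, 0.1943, 0.2732]
orientation: [3.105, 0.48, -0.0]
ft_force: [-0.3, -0.7, 0.4]
finger_gap: 0.0001
```

```bash
python3 shot.py wrist w8; python3 go.py 91.2 60 -141.9 .233;python3 wh.py w8 .5748 .1412
```

```text
9.6667 [0.62255261 0.19427558 0.27323059] [ 3.10454122e+00  4.79690794e-01 -6.07622044e-05] [-0.31704533 -0.67774558  0.42312088] 7.450427390050622e-05 [ 3.00239263e-01  5.33915814e-01  1.67242415e+00 -2.52171064e-04
  9.35321847e-01 -6.21168836e-03]
t 9.7167 pos [0.6225 0.1943 0.2732] phi 17.048437933172227 tilt z [ 0.e+00 -2.e-04 -1.e+00] F [ 0.32 -0.29 -0.74] gap 0.00039351058474358517 q6 0.002837556088481625
target [0.5715 0.2135 0.233 ] shift mm [-43.2 -33.4  40.2] turn [ 1.0000e-04 -2.0000e-04  2.7742e+00]
hub z 0.07931748240468856
ellipse ((191.06468200683594, 362.3861999511719), (58.21310806274414, 80.3874740600586), 78.88825225830078) axis from hub [[0.57262854 0.14330892 0.078     ]] [[0.57292499 0.14489423 0.08      ]]
wheel enc ((576.2307739257812, 143.15621948242188), 50.62297058105469) 0.07798459262361271
stripe mean [0.55017077 0.16187945] 838
stripe angle deg 139.98216410310852
index angle 173.21817556120365 [0.51802551 0.14795168 0.04791378] 206
rib phase: ribs at 17.11431380654845 +k*22.5, amp 2.0203796308960036
offset (mm) x,y -13.591989577220069 17.191803860407603 mean r 34.58255135425154
```

View pics/w8.png

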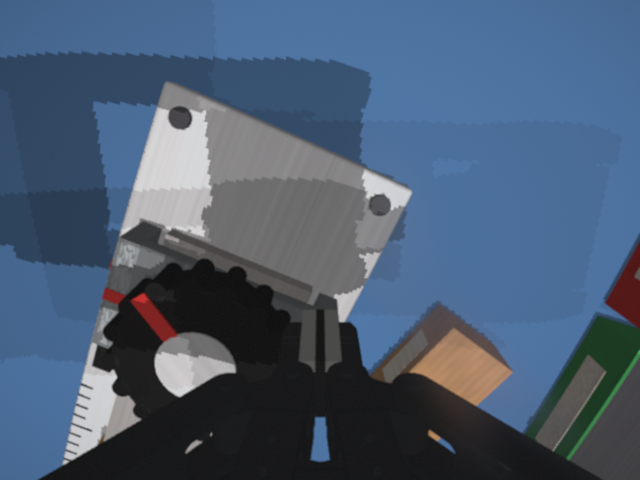

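Call:
play_rows --increments '[[[0,0,0.124],[-5,-4,0],0],[[0,0,0.248],[-11,-8,0],0],[[0,0,0.372],[-16,-12,0],0],[[0,0,0.496],[-22,-17,0],0],[[0,0,0.62],[-27,-21,0],0],[[0,0,0.744],[-32,-25,0],0],[[0,0,0.868],[-38,-29,0],0],[[0,0,0.992],[-43,-33.5,0],0]]'

```text
time: 10.38
position: [0.5708, 0.2128, 0.2731]
orientation: [2.961, -1.05, -0.0]
ft_force: [-0.3, 0.3, -0.3]
finger_gap: 0.0003
```

Call:
play_rows --increments '[[[0,0,0.124],[0,0,0],0],[[0,0,0.248],[0,0,0],0],[[0,0,0.372],[0,0,0],0],[[0,0,0.496],[0,0,0],0],[[0,0,0.62],[0,0,0],0],[[0,0,0.744],[0,0,0],0],[[0,0,0.868],[0,0,0],0],[[0,0,0.992],[0,0,0],0]]'

```text
time: 11.05
position: [0.5712, 0.2128, 0.2732]
orientation: [-2.105, 2.332, -0.0]
ft_force: [-0.1, 0.3, -1.2]
finger_gap: 0.0003
```

Call:
play_rows --increments '[[[0,0,0.12],[0,0,5],0],[[0,0,0.24],[0,0,10],0],[[0,0,0.36],[0,0,16],0],[[0,0,0.48],[0,0,22],0],[[0,0,0.6],[0,0,28],0],[[0,0,0.7],[0,0,34],0],[[0,0,0.79],[0,0,40],0],[[0,0,0.79],[0,0,40],0]]'

```text
time: 11.72
position: [0.5708, 0.2127, 0.232]
orientation: [1.047, -2.96, 0.0]
ft_force: [-0.0, -0.1, -0.3]
finger_gap: -0.0002
```

```bash
python3 shot.py wrist w9; python3 go.py 91.2 46 -141.9 .233;python3 wh.py w9 .5748 .1412
```

```text
11.7167 [0.57077755 0.21266669 0.23200057] [ 1.04735998e+00 -2.96014103e+00  2.16874411e-04] [-0.01929994 -0.11683332 -0.33491856] -0.0002246691596690038 [ 3.54226556e-01  5.34925440e-01  1.79117663e+00 -1.57891105e-04
  8.17117221e-01  2.81577787e+00]
t 11.7667 pos [0.5709 0.2127 0.2325] phi -140.71629785706696 tilt z [-1.e-03 -5.e-04 -1.e+00] F [0.83 0.72 0.86] gap -0.0001354490837167035 q6 2.8103497448872186
target [0.5718 0.1995 0.233 ] shift mm [  7.7 -10.8  -0.5] turn [ 0.0002 -0.0011  0.0207]
hub z 0.07918372775010157
ellipse ((450.431640625, 195.8201446533203), (120.33546447753906, 132.0730743408203), 49.141632080078125) axis from hub [[0.57543383 0.14068339 0.078     ]] [[0.57621691 0.14077538 0.08      ]]
wheel enc ((573.2242431640625, 149.41661071777344), 56.27534103393555) 0.07801125142080095
stripe mean [0.55224221 0.1604636 ] 1155
stripe angle deg 139.50378938088159
rib phase: ribs at 14.077528960518466 +k*22.5, amp 4.181781669520933
offset (mm) x,y 1.5045962663835828 0.39638088835712254 mean r 45.62401487174245
```

View pics/w9.png

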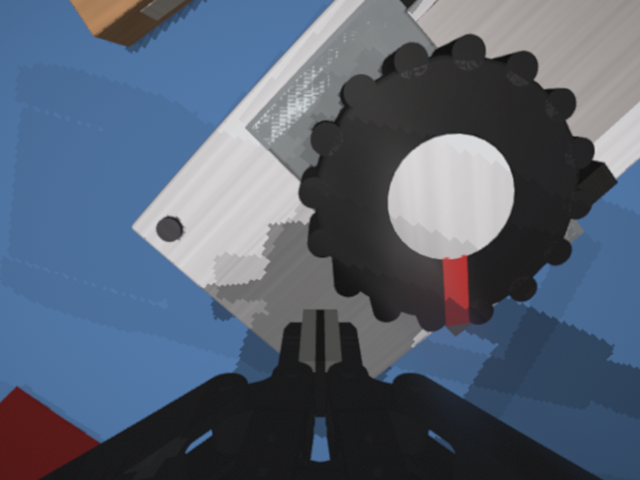

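Call:
play_rows --increments '[[[0,0,0.02],[2.5,-3.5,0],0],[[0,0,0.02],[5,-7,0],0],[[0,0,0.02],[7.7,-10.8,0],0],[[0,0,0.02],[7.7,-10.8,0],0]]'

```text
time: 12.1
position: [0.5717, 0.2002, 0.2333]
orientation: [-1.022, 2.969, 0.005]
ft_force: [-1.5, 12.3, -0.6]
finger_gap: -0.0
```

Call:
play_rows --increments '[[[0,0,-0.08],[4,2.5,0],0],[[0,0,-0.18],[9,5.2,0],0],[[0,0,-0.3],[15.6,7.8,0],0],[[0,0,-0.42],[22.4,9.5,0],0],[[0,0,-0.54],[29.4,10.4,0],0],[[0,0,-0.66],[36.4,10.5,0],0],[[0,0,-0.78],[43.4,9.8,0],0],[[0,0,-0.9],[50.2,8.2,0],0]]'

```text
time: 12.77
position: [0.526, 0.1751, 0.233]
orientation: [2.221, -2.221, -0.003]
ft_force: [-4.3, 3.8, 1.7]
finger_gap: -0.0
```

```bash
python3 shot.py wrist w10; python3 go.py 142.8 46 -90.3 .233;python3 wh.py w10 .5748 .1412|grep stripe
```

```text
12.7667 [0.52599516 0.17510957 0.23296961] [ 2.22076089 -2.22120824 -0.00255564] [-4.27016959  3.82689951  1.74484529] -1.887539036917386e-05 [3.18309599e-01 4.68473660e-01 1.91323425e+00 1.68550938e-03
 7.61194098e-01 1.88808625e+00]
t 12.8167 pos [0.5253 0.1742 0.2328] phi -89.45163465195985 tilt z [-2.5e-03 -1.0e-04 -1.0e+00] F [-4.34  1.83  2.34] gap -0.0001160474064515226 q6 1.877780256795499
target [0.5272 0.1751 0.233 ] shift mm [-0.9 -1.9 -0.2] turn [ 0.0025 -0.0001  0.0148]
stripe mean [0.5433978  0.13480946] 1265
stripe angle deg -168.49704311382388
```

View pics/w10.png

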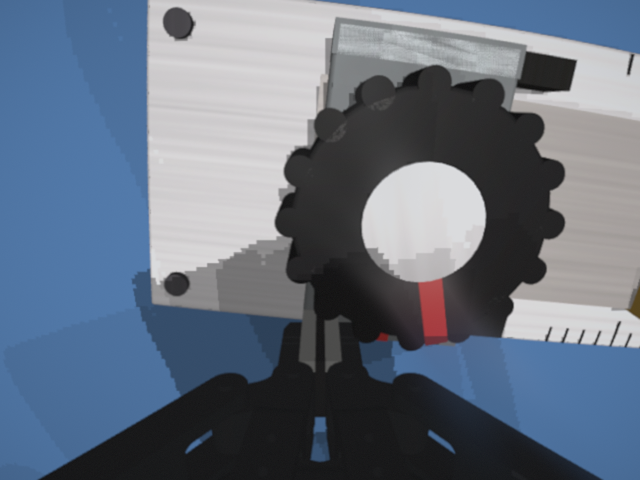

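Call:
play_rows --increments '[[[0,0,-0.12],[6.0,3.7,0],0],[[0,0,-0.24],[12.3,6.6,0],0],[[0,0,-0.36],[19.0,8.8,0],0],[[0,0,-0.48],[25.9,10.1,0],0],[[0,0,-0.6],[32.9,10.6,0],0],[[0,0,-0.72],[39.9,10.3,0],0],[[0,0,-0.84],[46.8,9.1,0],0],[[0,0,-0.96],[53.5,7.2,0],0]]'

```text
time: 13.48
position: [0.5188, 0.121, 0.2329]
orientation: [2.995, -0.947, -0.002]
ft_force: [-3.3, 2.0, 0.0]
finger_gap: 0.0002
```

Call:
play_rows --increments '[[[0,0,-0.12],[6.0,3.7,0],0],[[0,0,-0.24],[12.3,6.6,0],0],[[0,0,-0.36],[19.0,8.8,0],0],[[0,0,-0.48],[25.9,10.1,0],0],[[0,0,-0.6],[32.9,10.6,0],0],[[0,0,-0.72],[39.9,10.3,0],0],[[0,0,-0.84],[46.8,9.1,0],0],[[0,0,-0.96],[53.5,7.2,0],0]]'

```text
time: 14.15
position: [0.559, 0.084, 0.233]
orientation: [3.094, 0.543, -0.0]
ft_force: [-1.8, -1.4, -0.2]
finger_gap: -0.0002
```

```bash
python3 shot.py wrist w11; python3 go.py 252.8 46 19.7 .233;python3 wh.py w11 .5748 .1412|grep stripe
```

```text
14.15 [0.5590059  0.08402508 0.23298822] [ 3.09402674e+00  5.43335763e-01 -3.97255650e-04] [-1.75837133 -1.37859961 -0.24883125] -0.00024801338495471486 [ 1.46609406e-01  4.81087505e-01  1.88964783e+00 -3.26980412e-04
  7.71104149e-01 -2.00827099e-01]
t 14.2 pos [0.5601 0.0838 0.2331] phi 20.435962446120197 tilt z [ 9.e-04 -4.e-04 -1.e+00] F [-0.19 -2.14 -0.44] gap -6.858646668077798e-05 q6 -0.21016109745297293
target [0.5593 0.0849 0.233 ] shift mm [-0.4 -1.3  0.1] turn [ 0.0007 -0.0007  0.0128]
stripe mean [0.57965523 0.1047042 ] 899
stripe angle deg -82.42213679072877
```

View pics/w11.png

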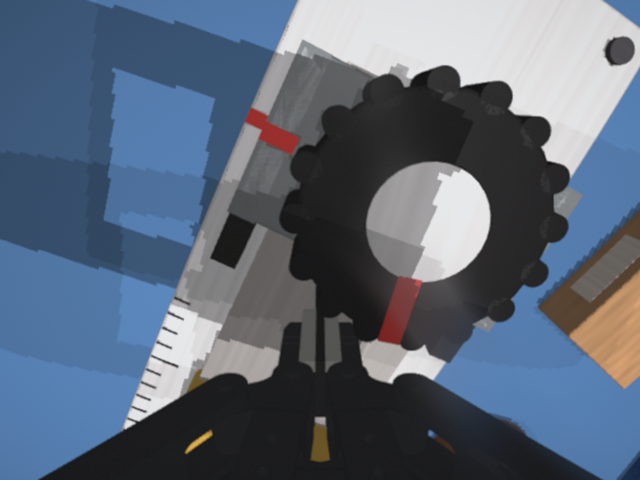

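Call:
play_rows --increments '[[[0,0,-0.1],[5.7,1.9,0],0],[[0,0,-0.2],[10.9,4.5,0],0],[[0,0,-0.3],[16.3,6.5,0],0],[[0,0,-0.4],[21.8,7.9,0],0],[[0,0,-0.5],[27.5,8.9,0],0],[[0,0,-0.6],[33.2,9.2,0],0],[[0,0,-0.7],[38.9,9.1,0],0],[[0,0,-0.8],[44.6,8.3,0],0]]'

```text
time: 14.87
position: [0.6043, 0.0907, 0.233]
orientation: [2.64, 1.699, 0.001]
ft_force: [3.8, -7.4, -1.2]
finger_gap: 0.0002
```

```bash
python3 shot.py wrist w12; python3 go.py 298.6 45 65.5 .233 .1;python3 wh.py w12 .5748 .1412|grep stripe
```

```text
14.8667 [0.60431446 0.09066711 0.23300667] [2.63980767e+00 1.69915763e+00 6.15981410e-04] [ 3.75990656 -7.37595454 -1.2362386 ] 0.0001565478170800594 [ 0.14698062  0.53526592  1.78738916 -0.00253847  0.81767044 -0.99510534]
t 14.9167 pos [0.6053 0.0912 0.2332] phi 65.96907545272376 tilt z [ 0.0029 -0.0011 -1.    ] F [ 3.43 -4.97 -0.75] gap 4.900682599058746e-07 q6 -1.0023561583393263
target [0.6039 0.0917 0.233 ] shift mm [-0.2 -1.5  0.2] turn [ 0.0031 -0.0002  0.0082]
1 [4.9 3.1 0. ] -0.1
2 [10.   5.6  0. ] -0.2
3 [15.4  7.7  0. ] -0.3
4 [20.9  9.1  0. ] -0.4
5 [26.6 10.1  0. ] -0.5
6 [32.3 10.4  0. ] -0.6
7 [38.  10.2  0. ] -0.7
8 [43.7  9.4  0. ] -0.8
stripe mean [0.60115232 0.12135202] 1467
stripe angle deg -36.986237716294944
```

View pics/w12.png

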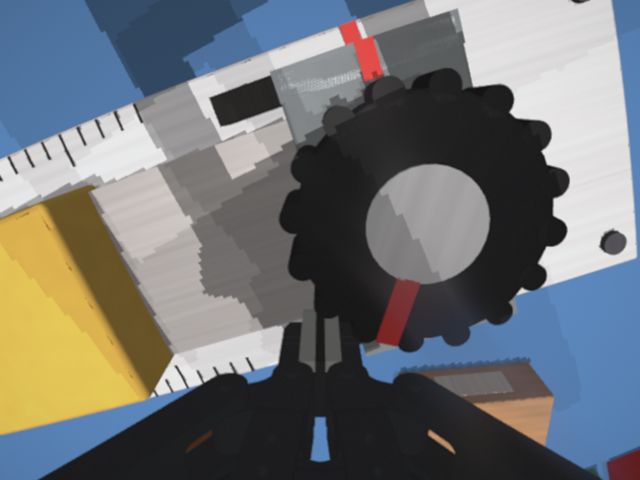

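Call:
play_rows --increments '[[[0,0,-0.1],[4.9,3.1,0],0],[[0,0,-0.2],[10.0,5.6,0],0],[[0,0,-0.3],[15.4,7.7,0],0],[[0,0,-0.4],[20.9,9.1,0],0],[[0,0,-0.5],[26.6,10.1,0],0],[[0,0,-0.6],[32.3,10.4,0],0],[[0,0,-0.7],[38.0,10.2,0],0],[[0,0,-0.8],[43.7,9.4,0],0]]'

```text
time: 15.58
position: [0.6319, 0.1274, 0.2336]
orientation: [1.769, 2.591, 0.004]
ft_force: [5.7, -1.9, -1.2]
finger_gap: -0.0003
```

Call:
play_rows --increments '[[[0,0,-0.1],[4.9,3.1,0],0],[[0,0,-0.2],[10.0,5.6,0],0],[[0,0,-0.3],[15.4,7.7,0],0],[[0,0,-0.4],[20.9,9.1,0],0],[[0,0,-0.5],[26.6,10.1,0],0],[[0,0,-0.6],[32.3,10.4,0],0],[[0,0,-0.7],[38.0,10.2,0],0],[[0,0,-0.8],[43.7,9.4,0],0]]'

```text
time: 16.25
position: [0.6249, 0.1724, 0.2337]
orientation: [0.62, 3.074, 0.004]
ft_force: [7.1, 3.1, -3.0]
finger_gap: 0.0002
```

```bash
python3 shot.py wrist w13; python3 go.py 30.3 45 157.2 .233;python3 wh.py w13 .5748 .1412|grep stripe
```

```text
16.25 [0.6248971  0.17244698 0.23371294] [0.62028089 3.07440216 0.00437134] [ 7.08824945  3.07629229 -3.01666243] 0.0002076010096979121 [ 2.66909501e-01  5.78495496e-01  1.70255843e+00  1.80956369e-04
  8.54606143e-01 -2.47663352e+00]
t 16.3 pos [0.6244 0.1733 0.2336] phi 157.63370333665407 tilt z [ 0.0052  0.0021 -1.    ] F [ 5.79  3.38 -2.57] gap 6.0438726710514756e-05 q6 -2.4835621391348317
target [0.6234 0.1717 0.233 ] shift mm [ 0.3 -1.8  0.6] turn [0.0039 0.004  0.0076]
stripe mean [0.59368667 0.16748641] 1508
stripe angle deg 54.30292714647896
```

View pics/w13.png

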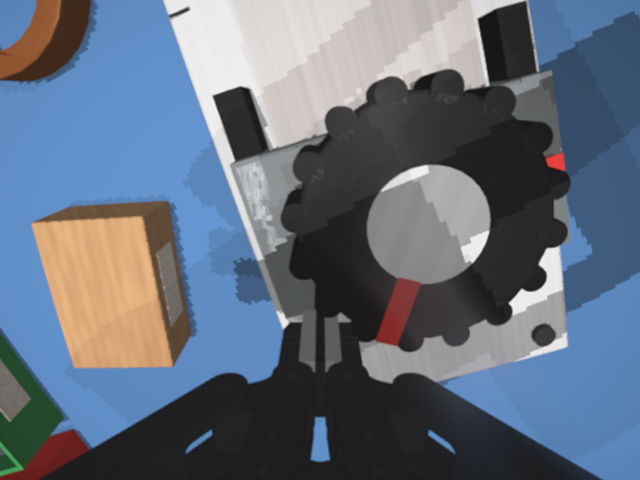

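Call:
play_rows --increments '[[[0,0,0],[-3,4,0],0],[[0,0,0],[-7,9.5,-8],0],[[0,0,0.12],[-7,9.5,-24],0],[[0,0,0.24],[-7,9.5,-40],0],[[0,0,0.36],[-7,9.5,-40],0],[[0,0,0.48],[-7,9.5,-40],0],[[0,0,0.6],[-7,9.5,-40],0],[[0,0,0.72],[-7,9.5,-40],0]]'

```text
time: 16.97
position: [0.6338, 0.1777, 0.2736]
orientation: [1.68, 2.654, 0.0]
ft_force: [0.6, 0.5, -0.5]
finger_gap: -0.0002
```

```bash
python3 go.py -104.7 60 22.6 .233; python3 go.py -104.7 45 22.6 .233 .1; python3 shot.py wrist w14; python3 wh.py w14 .5748 .1412|grep stripe
```

```text
t 16.9667 pos [0.6338 0.1777 0.2736] phi 115.34721737508477 tilt z [ 3.e-04 -1.e-04 -1.e+00] F [ 0.55  0.49 -0.48] gap -0.00016560317612087532 q6 -1.7419035626356931
target [0.5583 0.0707 0.233 ] shift mm [ -64.4 -114.1   40.6] turn [ 4.0000e-04 -1.0000e-04  1.6187e+00]
t 16.9667 pos [0.6338 0.1777 0.2736] phi 115.34721737508477 tilt z [ 3.e-04 -1.e-04 -1.e+00] F [ 0.55  0.49 -0.48] gap -0.00016560317612087532 q6 -1.7419035626356931
target [0.5621 0.0852 0.233 ] shift mm [ -52.9 -104.4   40.6] turn [ 4.0000e-04 -1.0000e-04  1.6187e+00]
1 [4.8 3.1 0. ] -0.1
2 [10.   5.7  0. ] -0.2
3 [15.3  7.7  0. ] -0.3
4 [20.8  9.3  0. ] -0.4
5 [26.5 10.2  0. ] -0.5
6 [32.2 10.6  0. ] -0.6
7 [38.  10.4  0. ] -0.7
8 [43.7  9.7  0. ] -0.8
16.9667 [0.63380071 0.17774249 0.27357404] [1.67977275e+00 2.65443002e+00 1.91828614e-04] [ 0.55317873  0.48592951 -0.47694608] -0.00016560317612087532 [ 2.71175755e-01  5.41436963e-01  1.65795237e+00 -1.86073531e-04
  9.41902491e-01 -1.74190356e+00]
stripe mean [0.59424552 0.16768626] 1010
stripe angle deg 53.714849692827634
```

Call:
play_rows --increments '[[[0,0,0.12],[-8,-14,0],0],[[0,0,0.24],[-16,-28,0],0],[[0,0,0.36],[-24,-43,0],0],[[0,0,0.48],[-32,-57,0],0],[[0,0,0.6],[-40,-71,0],0],[[0,0,0.72],[-48,-86,0],0],[[0,0,0.84],[-56,-100,0],0],[[0,0,0.96],[-64.4,-114.1,0],0]]'

```text
time: 17.68
position: [0.5586, 0.0695, 0.2733]
orientation: [2.713, 1.584, 0.0]
ft_force: [0.8, -0.1, -0.7]
finger_gap: -0.0003
```

Call:
play_rows --increments '[[[0,0,0.12],[0,0,5],0],[[0,0,0.24],[0,0,10],0],[[0,0,0.36],[0,0,16],0],[[0,0,0.48],[0,0,22],0],[[0,0,0.6],[0,0,30],0],[[0,0,0.66],[0,0,40],0],[[0,0,0.66],[0,0,40],0]]'

```text
time: 18.27
position: [0.5585, 0.07, 0.2317]
orientation: [-3.079, -0.624, 0.003]
ft_force: [-0.8, -0.3, -0.4]
finger_gap: 0.0001
```

```bash
python3 shot.py wrist w15; python3 go.py -104.7 45.5 22.6 .233; python3 wh.py w15 .5748 .1412|grep stripe
```

```text
18.2667 [0.55845746 0.07002021 0.23168285] [-3.07886809 -0.62412539  0.00349861] [-0.84451316 -0.30842068 -0.37765757] 6.697703939962943e-05 [ 1.22087502e-01  4.80610388e-01  1.89487168e+00 -1.05410819e-04
  7.68339001e-01 -2.77841567e-01]
t 18.3167 pos [0.5587 0.0701 0.2324] phi 23.144712318819174 tilt z [-1.6e-03 -2.0e-04 -1.0e+00] F [ 0.07 -0.51 -0.12] gap -0.00010394707036627147 q6 -0.2817677348955211
target [0.5619 0.0847 0.233 ] shift mm [  8.8 -12.2  -0.6] turn [-0.0004  0.0016  0.0095]
stripe mean [0.59514663 0.16793649] 2219
stripe angle deg 52.72863948930267
```

View pics/w15.png

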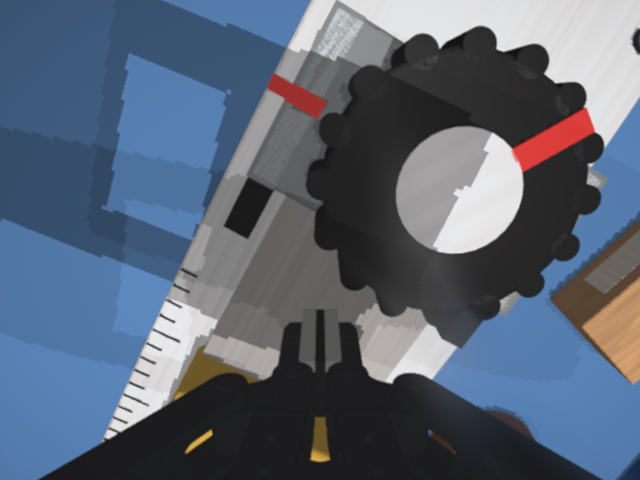

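Call:
play_rows --increments '[[[0,0,0.01],[3,-4,0],0],[[0,0,0.01],[6,-8,0],0],[[0,0,0.01],[9,-12.4,0],0],[[0,0,0.01],[9,-12.4,0],0]]'

```text
time: 18.65
position: [0.5624, 0.0846, 0.2333]
orientation: [3.077, 0.616, -0.001]
ft_force: [-0.9, -14.5, 3.2]
finger_gap: -0.0004
```

Call:
play_rows --increments '[[[0,0,-0.1],[4.9,3.1,0],0],[[0,0,-0.2],[10.0,5.6,0],0],[[0,0,-0.3],[15.4,7.7,0],0],[[0,0,-0.4],[20.9,9.1,0],0],[[0,0,-0.5],[26.6,10.1,0],0],[[0,0,-0.6],[32.3,10.4,0],0],[[0,0,-0.7],[38.0,10.2,0],0],[[0,0,-0.8],[43.7,9.4,0],0]]'

```text
time: 19.32
position: [0.6077, 0.0927, 0.2336]
orientation: [2.591, 1.771, 0.003]
ft_force: [4.2, -7.6, -2.1]
finger_gap: -0.0002
```

```bash
python3 shot.py wrist w16; python3 go.py -58.9 45.5 68.4 .233; python3 wh.py w16 .5748 .1412|grep stripe
```

```text
19.3167 [0.60766061 0.09268423 0.23360428] [2.59131597 1.77053024 0.00282444] [ 4.21859694 -7.63614976 -2.09978613] -0.00024822685847380343 [ 0.14948983  0.53841232  1.77954979 -0.00283056  0.82063365 -1.04738202]
t 19.3667 pos [0.6085 0.0933 0.2337] phi 69.11749227656647 tilt z [ 0.0045 -0.001  -1.    ] F [ 5.43 -6.04 -1.22] gap -0.0005137518743908577 q6 -1.0546359690639846
target [0.6063 0.0926 0.233 ] shift mm [-1.4 -1.8  0.7] turn [ 0.0045 -0.0007  0.0125]
stripe mean [0.57018325 0.17391669] 2095
stripe angle deg 98.03214311235305
```

Call:
play_rows --increments '[[[0,0,-0.1],[4.9,3.1,0],0],[[0,0,-0.2],[10.0,5.6,0],0],[[0,0,-0.3],[15.4,7.7,0],0],[[0,0,-0.4],[20.9,9.1,0],0],[[0,0,-0.5],[26.6,10.1,0],0],[[0,0,-0.6],[32.3,10.4,0],0],[[0,0,-0.7],[38.0,10.2,0],0],[[0,0,-0.8],[43.7,9.4,0],0]]'

```text
time: 20.03
position: [0.633, 0.1309, 0.2338]
orientation: [1.697, 2.639, 0.005]
ft_force: [6.4, -1.3, -2.2]
finger_gap: 0.0001
```

```bash
python3 shot.py wrist w17; python3 go.py -13.1 45.5 114.2 .233; python3 wh.py w17 .5748 .1412
```

```text
20.0333 [0.6329878  0.13086479 0.23381939] [1.69704285 2.6386597  0.00461703] [ 6.36533945 -1.31380376 -2.22318306] 0.00012881302508447045 [ 2.01786660e-01  5.76206380e-01  1.70663962e+00 -1.20618175e-03
  8.53602083e-01 -1.79593216e+00]
t 20.0833 pos [0.6331 0.1318 0.2339] phi 114.954803299811 tilt z [ 5.5e-03  6.0e-04 -1.0e+00] F [ 6.43 -0.98 -3.34] gap 0.00020417249564615403 q6 -1.8028632027492346
target [0.6316 0.1299 0.233 ] shift mm [-1.1 -2.2  0.8] turn [0.0052 0.0017 0.0132]
hub z 0.0791806522117235
ellipse ((426.2310791015625, 220.96343994140625), (116.7070083618164, 125.07935333251953), 53.118812561035156) axis from hub [[0.57427772 0.14105385 0.078     ]] [[0.57399154 0.14032535 0.08      ]]
wheel enc ((583.670654296875, 139.71656799316406), 56.711673736572266) 0.0779770540587834
stripe mean [0.54804479 0.16098498] 2126
stripe angle deg 143.5177555990332
index angle 173.951610737729 [0.51619149 0.14741005 0.04444556] 632
rib phase: ribs at 20.918517574382864 +k*22.5, amp 4.386404887793022
offset (mm) x,y 3.669738696746304 -2.01271547379381 mean r 45.35028927764757
```

View pics/w17.png

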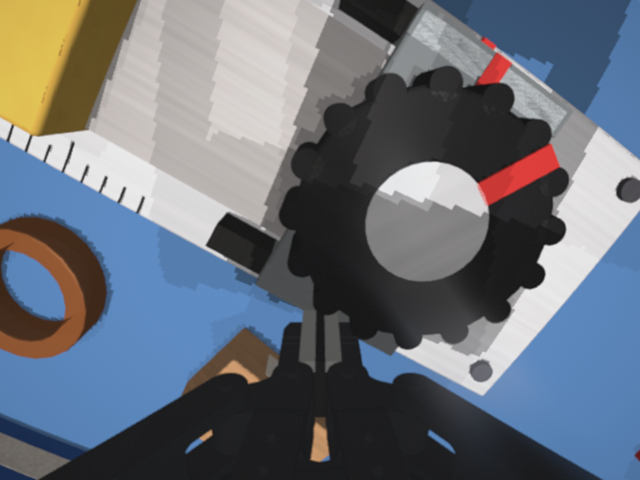

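Call:
play_rows --increments '[[[0,0,-0.1],[4.9,3.1,0],0],[[0,0,-0.2],[10.0,5.6,0],0],[[0,0,-0.3],[15.4,7.7,0],0],[[0,0,-0.4],[20.9,9.1,0],0],[[0,0,-0.44],[23.2,9.5,0],0],[[0,0,-0.44],[23.2,9.5,0],0]]'

```text
time: 20.58
position: [0.632, 0.1569, 0.2339]
orientation: [1.083, 2.944, 0.005]
ft_force: [6.6, 2.1, -2.7]
finger_gap: -0.0003
```

```bash
python3 shot.py wrist w18; python3 go.py 12.1 45.5 139.4 .233; python3 wh.py w18 .5748 .1412
```

```text
20.5833 [0.63195986 0.15691617 0.23389984] [1.08267817 2.94413549 0.00523007] [ 6.57985623  2.119841   -2.70100521] -0.0003183515058186497 [ 2.41038466e-01  5.81843441e-01  1.69556486e+00  1.86687845e-04
  8.58430851e-01 -2.19589355e+00]
t 20.6333 pos [0.6319 0.1568 0.2339] phi 139.49154743233012 tilt z [ 0.0054  0.0016 -1.    ] F [ 6.2   3.15 -2.44] gap 0.00012945748242951214 q6 -2.193932640725944
target [0.631  0.1552 0.233 ] shift mm [-0.3 -1.8  0.9] turn [0.0047 0.0031 0.0016]
hub z 0.07919547810482386
ellipse ((425.737548828125, 220.92538452148438), (116.95345306396484, 125.23328399658203), 55.36914825439453) axis from hub [[0.57447053 0.14090602 0.078     ]] [[0.57451757 0.14012873 0.08      ]]
wheel enc ((583.0228271484375, 143.41726684570312), 56.289695739746094) 0.07797372954717315
stripe mean [0.54248804 0.14748028] 2193
stripe angle deg 169.0009083242059
index angle 174.4422326258941 [0.5149495  0.14702386 0.04774857] 215
rib phase: ribs at 1.6892736202040208 +k*22.5, amp 4.5570492523775314
offset (mm) x,y 4.190265061809536 -0.059074743462654275 mean r 45.37951989610301
```

View pics/w18.png

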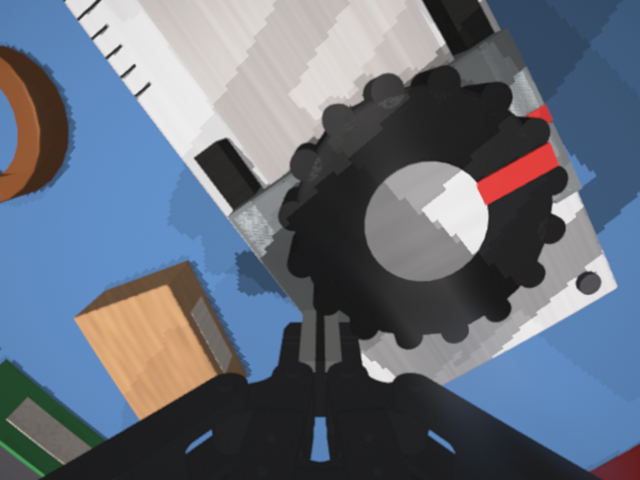

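Call:
play_rows --increments '[[[0,0,-0.04],[1.9,1.3,0],0],[[0,0,-0.08],[3.9,2.5,0],0],[[0,0,-0.08],[3.9,2.5,0],0],[[0,0,-0.08],[3.9,2.5,0],0]]'

```text
time: 20.97
position: [0.6307, 0.1611, 0.2339]
orientation: [0.969, 2.984, 0.005]
ft_force: [6.3, 2.5, -3.2]
finger_gap: -0.0005
```

Call:
play_rows --increments '[[[0,0,0],[-3.8,2.5,0],0],[[0,0,0],[-11,8.5,0],0],[[0,0,0],[-11,8.5,-30],0],[[0,0,0],[-11,8.5,-70],0],[[0,0,0],[-11,8.5,-110],0],[[0,0,0.12],[-11,8.5,-150],0],[[0,0,0.24],[-11,8.5,-170],0],[[0,0,0.36],[-11,8.5,-170],0]]'

```text
time: 21.63
position: [0.6446, 0.1607, 0.4096]
orientation: [1.496, 2.755, 0.01]
ft_force: [-0.1, 0.2, -1.3]
finger_gap: 0.0002
```

```bash
python3 shot.py wrist w19; python3 wh.py w19 .5748 .1412; python3 wh.py w1 .5748 .1412|grep angle
```

```text
21.6333 [0.64463358 0.16073465 0.40959411] [1.49566923 2.754824   0.00981203] [-0.05219521  0.20951878 -1.25063122] 0.00017120482068431973 [ 2.42111772e-01  4.07145230e-01  1.54159679e+00 -4.09092764e-05
  1.18351978e+00 -1.90467176e+00]
hub z 0.07915708257952586
ellipse ((352.16253662109375, 125.8149642944336), (56.020931243896484, 56.15340042114258), 12.648113250732422) axis from hub [[0.57454801 0.14100606 0.078     ]] [[0.57454497 0.14082816 0.08      ]]
wheel enc ((574.9937744140625, 141.49029541015625), 47.942665100097656) 0.07798324992261943
stripe mean [0.5421387  0.14468773] 441
stripe angle deg 173.90477783673018
index angle 173.76204678463623 [0.51530047 0.1477036  0.04068126] 199
rib phase: ribs at 5.568328450037402 +k*22.5, amp 4.631877486831738
offset (mm) x,y 2.337642631253942 -0.0796010799827345 mean r 43.83254123743695
stripe angle deg 173.9641678702321
index angle 173.76144766214856 [0.51602952 0.14762453 0.04060876] 194
```

View pics/w19.png

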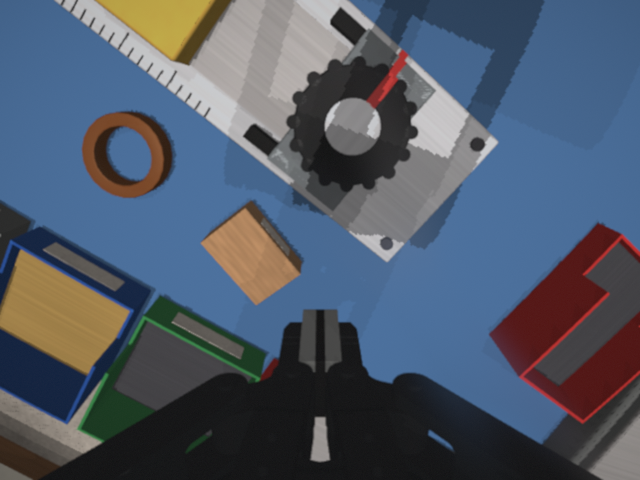

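```bash
cat > car.py <<'E'
from h import *
import sys
th=np.radians(-6.24); X=np.array([np.cos(th),np.sin(th)]); Y=np.array([-X[1],X[0]]); O=np.array([.5747,.1411])
def gauge(P): d=P[:,:2]-O; return np.c_[d@X,d@Y]*1000
if __name__=="__main__":
  for t in sys.argv[1:]:
    f=np.load(f"pics/{t}.npz"); n=[k for k in("scene","side") if t.startswith(k)]
    c=cam(n[0]) if n else (f['K'],f['D'],f['T'])
    p=f['p']; u,v,P=cloud(c,f['d']); col=p[v,u].astype(int); G=gauge(P)
    y=(col[:,0]>1.6*col[:,2])&(col[:,1]>1.3*col[:,2])&(np.abs(G[:,0])<75)
    top=y&(P[:,2]>.053)&(P[:,2]<.066)&(G[:,1]>-270)&(G[:,1]<-40)
    if top.sum()>50: print(t,'carriage top y range',np.percentile(G[top,1],[1,99]).round(1),'x',np.percentile(G[top,0],[1,99]).round(1),top.sum())
    s=y&(P[:,2]>.050)&(P[:,2]<.064)&(G[:,1]<-275)&(G[:,1]>-350)
    if s.sum()>5: print('  slug top',np.median(G[s],0).round(1),s.sum(), 'world', np.median(P[s],0).round(4))
E
python3 car.py scene0 side0 w1 w19
python3 - <<'E'
import numpy as np,sys
sys.path.insert(0,'.')
from car import *
from h import *
print('bay point y=-262 ->',O+(-.262*Y), 'y=-265',O-.265*Y)
E
```

```text
scene0 carriage top y range [-221.1 -133.2] x [-44.4  51. ] 1143
  slug top [ -17.  -312.7] 68 world [ 0.5241 -0.168   0.0547]
side0 carriage top y range [-222.2 -134.3] x [-48.4  44.2] 1132
  slug top [ -24.6 -316.6] 87 world [ 0.5156 -0.1712  0.0561]
w1 carriage top y range [-218.7 -131.5] x [-46.3  35.1] 3552
w19 carriage top y range [-195.7 -131.4] x [-2.2 47.3] 3921
bay point y=-262 -> [ 0.54622234 -0.11934773] y=-265 [ 0.54589625 -0.12232996]
```

```bash
cat > gp.py <<'E'
from car import *
from scipy.spatial.transform import Rotation as Rn
# gp.py gx gy(mm, gauge) z phi
gx,gy,z,phi=map(float,sys.argv[1:5])
s=bot.get_state(); R=Rn.from_rotvec(s['orientation']).as_matrix(); ph=np.radians(phi)
Rt=np.array([[np.cos(ph),np.sin(ph),0],[np.sin(ph),-np.cos(ph),0],[0,0,-1.]])
p=np.r_[O+(gx*X+gy*Y)/1000,z]
print('t',s['time'],'gauge now',gauge(s['position'][None]).round(1),'z',s['position'][2].round(4),'F',s['ft_force'].round(1),'F along +y',(s['ft_force'][:2]@Y).round(1))
print('shift',(R.T@(p-s['position'])*1000).round(1),'turn',Rn.from_matrix(R.T@Rt).as_rotvec().round(4))
E
python3 gp.py 0 -255 .38 -6.24
```

```text
t 21.6833 gauge now [[66.8 26.9]] z 0.4067 F [ 0.1 -0.7 -1.2] F along +y -0.6
shift [-178.1 -228.6   25.8] turn [ 0.0052 -0.0053  2.2468]
```

Call:
play_rows --increments '[[[0,0,0.12],[-22,-28,3],0],[[0,0,0.24],[-44,-57,6],0],[[0,0,0.36],[-67,-86,9],0],[[0,0,0.48],[-89,-114,12],0],[[0,0,0.6],[-111,-143,16],0],[[0,0,0.72],[-133,-171,19],0],[[0,0,0.84],[-156,-200,22],0],[[0,0,0.96],[-178,-228.5,26],0]]'

```text
time: 22.35
position: [0.549, -0.1155, 0.3762]
orientation: [-2.601, -1.76, 0.001]
ft_force: [1.2, -0.7, 0.1]
finger_gap: -0.0
```

Call:
play_rows --increments '[[[0,0,0.12],[0,0,0],0],[[0,0,0.24],[0,0,0],0],[[0,0,0.36],[0,0,0],0],[[0,0,0.48],[0,0,0],0],[[0,0,0.6],[0,0,0],0],[[0,0,0.72],[0,0,0],0],[[0,0,0.84],[0,0,0],0],[[0,0,0.96],[0,0,0],0]]'

```text
time: 23.02
position: [0.5497, -0.114, 0.3761]
orientation: [-3.12, -0.36, 0.002]
ft_force: [-0.2, 0.0, -0.3]
finger_gap: 0.0004
```

Call:
play_rows --increments '[[[0,0,0.12],[0,0,0],0],[[0,0,0.24],[0,0,0],0],[[0,0,0.33],[0,0,0],0],[[0,0,0.33],[0,0,0],0]]'

```text
time: 23.35
position: [0.5497, -0.114, 0.3761]
orientation: [-3.138, 0.155, 0.002]
ft_force: [-0.1, 0.3, 0.1]
finger_gap: -0.0001
```

```bash
python3 gp.py 0 -255 .209 -6.24; python3 shot.py wrist w20; python3 car.py w20;python3 wh.py w20 .5748 .1412|grep angle
```

```text
t 23.35 gauge now [[   2.9 -256.3]] z 0.3761 F [-0.1  0.3  0.1] F along +y 0.3
shift [ -2.6  -1.3 167.1] turn [-0.0001  0.0016  0.0101]
23.35 [ 0.54970222 -0.11398246  0.37608005] [-3.13755027e+00  1.55196712e-01  2.43816206e-03] [-0.09010442  0.34435296  0.10162123] -7.175763158396175e-05 [-2.07115330e-01  2.85217755e-01  1.79907717e+00 -4.68943665e-05
  1.05886301e+00 -1.08244301e-01]
w20 carriage top y range [-219.9 -133. ] x [-46.1  46.3] 18553
  slug top [ -21.7 -311.3] 679 world [ 0.5193 -0.166   0.0579]
  return _methods._mean(a, axis=axis, dtype=dtype,
  ret = ret.dtype.type(ret / rcount)
Traceback (most recent call last):
  File "wh.py", line 11, in <module>
    cs,_=cv2.findContours(m,0,1); k=max(cs,key=cv2.contourArea)
                                    ~~~^^^^^^^^^^^^^^^^^^^^^^^^
ValueError: max() iterable argument is empty
```

View pics/w20.png

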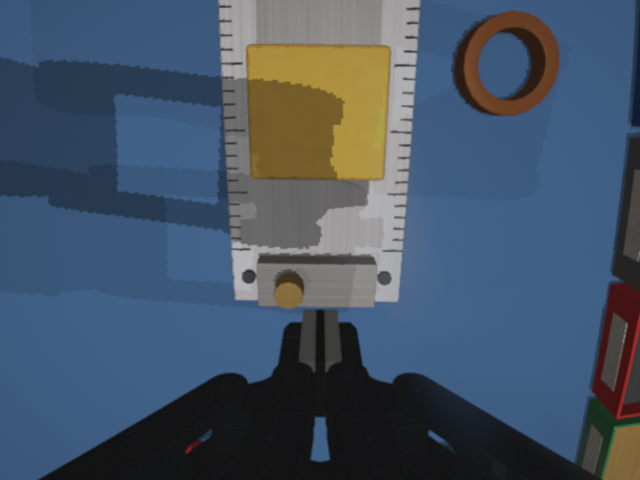

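Call:
play_rows --increments '[[[0,0,0.01],[-2.6,-1.3,20],0],[[0,0,0.01],[-2.6,-1.3,50],0],[[0,0,0.01],[-2.6,-1.3,85],0],[[0,0,0.01],[-2.6,-1.3,120],0],[[0,0,0.01],[-2.6,-1.3,145],0],[[0,0,0.01],[-2.6,-1.3,160],0],[[0,0,0.01],[-2.6,-1.3,167],0],[[0,0,0.01],[-2.6,-1.3,167],0]]'

```text
time: 24.07
position: [0.5466, -0.1123, 0.208]
orientation: [-3.137, 0.164, 0.005]
ft_force: [-0.3, 0.4, 0.5]
finger_gap: -0.0002
```

```bash
python3 gp.py 0 -165 .209 -6.24; python3 shot.py side side21
```

```text
t 24.0667 gauge now [[  -0.4 -255. ]] z 0.208 F [-0.3  0.4  0.5] F along +y 0.4
shift [  0.8 -90.   -1. ] turn [-0.0003  0.0034  0.0044]
24.0667 [ 0.54658146 -0.11234221  0.20797402] [-3.13681706  0.16408821  0.00528221] [-0.25894497  0.39237475  0.46695677] -0.00021627669031584485 [-2.05390125e-01  5.13014436e-01  1.91393075e+00 -5.52047746e-05
  7.18044966e-01 -1.00822922e-01]
```

View pics/side21.png

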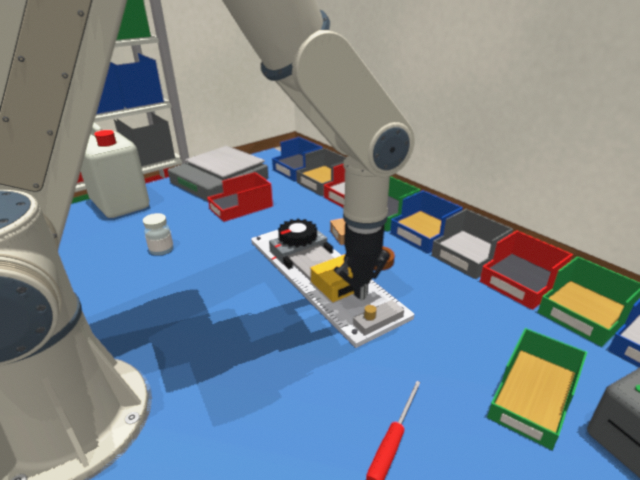

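Call:
play_rows --increments '[[[0,0,0],[0,-6,0],0],[[0,0,0],[0,-12,0],0],[[0,0,0],[0,-18,0],0],[[0,0,0],[0,-22,0],0],[[0,0,0],[0,-26,0],0],[[0,0,0],[0,-30,0],0],[[0,0,0],[0,-35,0],0],[[0,0,0],[0,-40,0],0]]'

```text
time: 24.78
position: [0.5517, -0.0724, 0.2099]
orientation: [3.137, -0.17, 0.001]
ft_force: [0.2, -1.9, 1.1]
finger_gap: 0.0001
```

```bash
python3 gp.py 0 -165 .209 -6.24; python3 shot.py scene scene22; python3 car.py scene22; python3 - <<'E'
import cv2
i=cv2.imread('pics/scene22.png'); cv2.imwrite('pics/scene22c.png',cv2.resize(i[190:330,220:450],None,fx=3,fy=3))
E
```

```text
t 24.7833 gauge now [[   0.3 -214.7]] z 0.2099 F [ 0.2 -1.9  1.1] F along +y -1.9
shift [ -0.3 -49.7   0.9] turn [ 0.0001 -0.0006  0.0009]
24.7833 [ 0.55166466 -0.07235937  0.20990346] [ 3.13685481e+00 -1.69603171e-01  9.57310557e-04] [ 0.24488374 -1.94758133  1.07764777] 0.00014237554328926005 [-1.33084240e-01  5.07331465e-01  1.91835015e+00 -1.63715382e-04
  7.15291152e-01 -2.49300602e-02]
scene22 carriage top y range [-202.8 -115.7] x [-42.3  51.4] 937
  slug top [ -17.6 -313. ] 65 world [ 0.5229 -0.1677  0.0557]
```

View pics/scene22c.png

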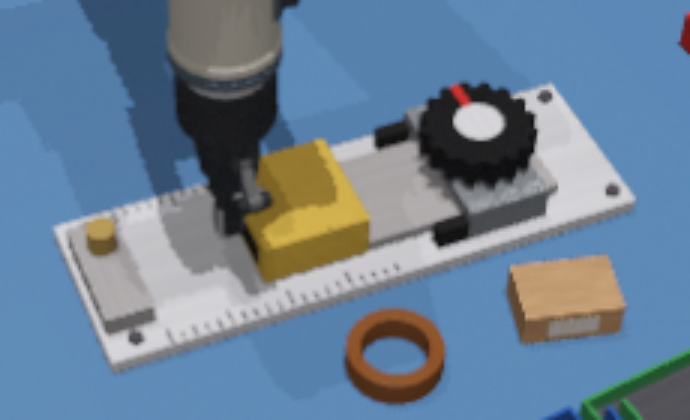

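Call:
play_rows --increments '[[[0,0,0],[0,-6,0],0],[[0,0,0],[0,-12,0],0],[[0,0,0],[0,-18,0],0],[[0,0,0],[0,-24,0],0],[[0,0,0],[0,-30,0],0],[[0,0,0],[0,-36,0],0],[[0,0,0],[0,-41,0],0],[[0,0,0],[0,-45,0],0]]'

```text
time: 25.5
position: [0.5564, -0.0273, 0.2096]
orientation: [-3.137, 0.169, 0.0]
ft_force: [0.7, -1.7, 1.4]
finger_gap: -0.0
```

Call:
play_rows --increments '[[[0,0,0],[0,-1.5,0],0],[[0,0,0],[0,-3,0],0],[[0,0,0],[0,-4,0],0],[[0,0,0],[0,-4,0],0]]'

```text
time: 25.83
position: [0.5567, -0.0239, 0.2096]
orientation: [-3.137, 0.17, 0.0]
ft_force: [-0.7, 0.2, 0.5]
finger_gap: -0.0
```

```bash
python3 gp.py 0 -165 .209 -6.24; python3 shot.py side side23; python3 car.py side23
```

```text
t 25.8333 gauge now [[   0. -166.]] z 0.2096 F [-0.7  0.2  0.5] F along +y 0.1
shift [-0.  -1.   0.6] turn [-0.0002  0.0003  0.0008]
25.8333 [ 0.55666636 -0.02388329  0.20963332] [-3.13683695e+00  1.69724010e-01  4.32049965e-04] [-0.72766819  0.22476945  0.51355465] -4.411875821882045e-05 [-4.56215501e-02  5.08812912e-01  1.91637178e+00  2.58391590e-04
  7.16681618e-01  6.22916604e-02]
side23 carriage top y range [-157.7  -68.1] x [-48.9  38.7] 484
  slug top [ -24.7 -316.1] 87 world [ 0.5159 -0.1706  0.0561]
```

Not at the stop yet; keep creeping until the force rises.

Call:
play_rows --increments '[[[0,0,0],[0,-1,0],0],[[0,0,0],[0,-2,0],0],[[0,0,0],[0,-2,0],0]]'

```text
time: 26.13
position: [0.5568, -0.022, 0.2096]
orientation: [3.137, -0.17, -0.001]
ft_force: [0.1, -0.5, -1.1]
finger_gap: 0.0002
```

Call:
play_rows --increments '[[[0,0,0],[0,-0.7,0],0],[[0,0,0],[0,-1.5,0],0],[[0,0,0],[0,-1.5,0],0]]'

```text
time: 26.38
position: [0.557, -0.0204, 0.2096]
orientation: [-3.137, 0.17, 0.001]
ft_force: [0.2, -0.8, 0.2]
finger_gap: -0.0001
```

Call:
play_rows --increments '[[[0,0,0],[0,-0.7,0],0],[[0,0,0],[0,-1.5,0],0],[[0,0,0],[0,-1.5,0],0]]'

```text
time: 26.63
position: [0.5571, -0.0197, 0.2096]
orientation: [3.136, -0.168, -0.001]
ft_force: [-1.3, -7.9, -0.2]
finger_gap: -0.0002
```

```bash
python3 gp.py 0 -165 .209 -6.24
```

```text
t 26.6333 gauge now [[  -0.  -161.7]] z 0.2096 F [-1.3 -7.9 -0.2] F along +y -8.0
shift [0.  3.3 0.6] turn [0.0015 0.0004 0.0017]
```

Call:
play_rows --increments '[[[0,0,0],[0,-0.7,0],0],[[0,0,0],[0,-1.5,0],0],[[0,0,0],[0,-1.5,0],0],[[0,0,0],[0,-1.5,0],0]]'

```text
time: 26.97
position: [0.5571, -0.0193, 0.2096]
orientation: [3.134, -0.167, -0.001]
ft_force: [-1.5, -17.7, -0.9]
finger_gap: -0.0
```

```bash
python3 gp.py 0 -165 .209 -6.24
```

```text
t 26.9667 gauge now [[  -0.  -161.4]] z 0.2096 F [ -1.5 -17.7  -0.9] F along +y -17.8
shift [0.  3.6 0.7] turn [0.0032 0.0005 0.0021]
```

Firmly at the stop. Back off, lift, and look.

Call:
play_rows --increments '[[[0,0,0],[0,3,0],0],[[0,0,0],[0,10,0],0],[[0,0,0],[0,20,0],0],[[0,0,0],[0,30,-5],0],[[0,0,0],[0,30,-40],0],[[0,0,0],[0,30,-80],0],[[0,0,0],[0,30,-120],0],[[0,0,0],[0,30,-160],0]]'

```text
time: 27.63
position: [0.5537, -0.0481, 0.3717]
orientation: [-3.137, 0.17, 0.0]
ft_force: [1.1, -0.8, 0.3]
finger_gap: 0.0001
```

Call:
play_rows --increments '[[[0,0,0],[0,-35,-8],0],[[0,0,0],[0,-70,-16],0],[[0,0,0],[0,-105,-24],0],[[0,0,0],[0,-130,-30],0],[[0,0,0],[0,-150,-30],0],[[0,0,0],[0,-150,-30],0]]'

```text
time: 28.13
position: [0.5707, 0.1042, 0.4007]
orientation: [-3.136, 0.166, -0.003]
ft_force: [0.1, 0.7, 0.3]
finger_gap: -0.0
```

```bash
python3 shot.py wrist w24; python3 car.py w24; python3 wh.py w24 .5748 .1412; python3 shot.py scene scene24; python3 shot.py side side24; python3 car.py scene24 side24
```

```text
28.1333 [0.57072315 0.10419824 0.40071044] [-3.13550477e+00  1.66125687e-01 -2.66649171e-03] [0.12075176 0.69150692 0.30689485] -2.5487086253001484e-05 [1.77631306e-01 2.87152875e-01 1.73638406e+00 1.39827481e-03
 1.11601661e+00 2.82883628e-01]
w24 carriage top y range [-146.5  -61.6] x [-45.8  46.6] 8687
hub z 0.07918575631517005
ellipse ((319.7398376464844, 174.83282470703125), (54.50054168701172, 55.19374465942383), 73.3277359008789) axis from hub [[0.57542621 0.1418373  0.078     ]] [[0.57545629 0.14215166 0.08      ]]
wheel enc ((574.7572021484375, 141.0891571044922), 47.91394805908203) 0.07804598208877578
stripe mean [0.54264761 0.1442743 ] 364
stripe angle deg 174.53817734910055
index angle 173.80541894303983 [0.51549112 0.14763733 0.04071851] 155
rib phase: ribs at 5.859077521122848 +k*22.5, amp 4.588523276680689
offset (mm) x,y 2.3389995872063034 -0.057408491607667374 mean r 43.965160283198806
28.1833 [0.57041198 0.10270237 0.4002158 ] [-3.13675785e+00  1.65969747e-01 -1.15466947e-03] [-0.39653737 -0.27172625  0.99864485] -7.293698318853807e-05 [1.75474252e-01 2.87078709e-01 1.73766696e+00 2.99226162e-04
 1.11602975e+00 2.81066817e-01]
28.2333 [0.5702344  0.10168861 0.3998744 ] [ 3.13694418e+00 -1.67386340e-01  6.53276279e-05] [-0.52619293  0.56483431  0.00720888] 0.000134734738182241 [ 1.73938684e-01  2.87086427e-01  1.73847194e+00 -2.11941753e-04
  1.11603564e+00  2.80650027e-01]
scene24 carriage top y range [-151.3  -63.1] x [-43.8  51.5] 1105
  slug top [ -16.1 -312.8] 66 world [ 0.5245 -0.1672  0.0552]
side24 carriage top y range [-152.6  -63.6] x [-48.6  44.1] 991
  slug top [ -25.5 -316.3] 91 world [ 0.5147 -0.1705  0.056 ]
```

View pics/w24.png

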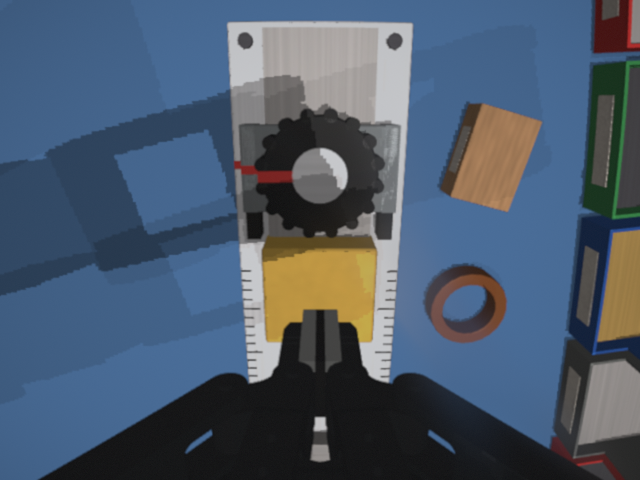

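View pics/side24.png

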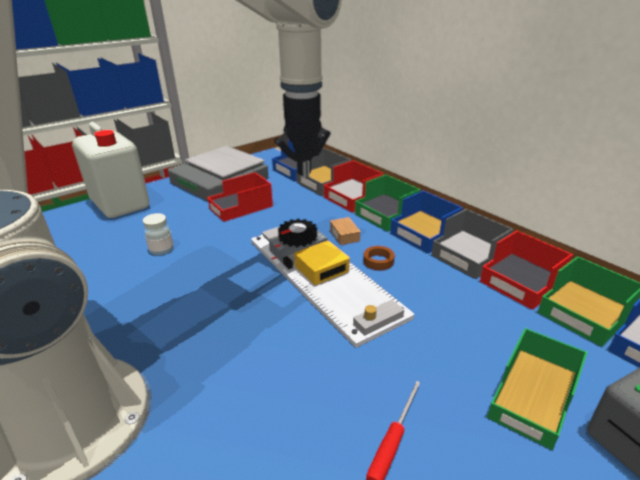

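```bash
python3 -c "
from cell import bot
s=bot.get_state();print(s['time'],s['joint_velocities'].round(3),s['ft_force'].round(2));print(bot.hand_in())"
```

```text
28.2833 [-0.015 -0.     0.006 -0.002 -0.002  0.003] [-0.66 -0.31 -0.58]
the job is handed in; nothing more can be done
None
```

I turned the locking wheel two full turns anticlockwise with the closed fingertip. Then I pushed the carriage onto its end stop, lifted clear and handed in at 28.3 s.

- **Wheel:** I pushed it by the ribs in three strokes and followed the stripe in the pictures taken between moves. Once, in the second turn, the finger slipped by one rib; the measured stripe angles allowed for it. In the last picture the stripe is at 174.5° and the index line at 173.8°. The rib pattern reads about 1.5° past its start position, so the wheel stands at about 720 to 721.5°.
- **Carriage:** it slid freely at about 2 N, then stopped dead and the push rose to 18 N with almost no more travel. The scene and side cameras put its front at y = -63 mm and its push face at about -152 mm, so it is home against the bumpers. The wrist view reads the push-face side about 5 mm short, because the fingers hid that edge.
- **Bystanders:** the brass cylinder's position is unchanged to about 1 mm in each camera. The other objects look unmoved in the pictures, but I did not measure them.

The wrist force readings stayed under 20 N throughout, and nothing was grasped or lifted. I saw no failed check apart from the slip and the hidden edge above.

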